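Nip up a gearbox filler plug with a hex key, by feel

ROBOT

A 6-joint arm with a two-finger parallel gripper is mounted at the origin on the work surface. World frame = base frame: x ahead of the robot, y to its left, z up, the work surface at z = 0. Lengths are in mm, angles in rad, forces in N, time in s.
With the tool pointing down it reaches from about 275 to 1000 mm from the base axis. Payload 8.4 kg.
Tool frame: the origin (TCP) lies at the very end of the fingers, on their centre line; the grasp point (between the pads) lies 19 mm behind it; z points along the fingers, y is the direction in which the jaws open and shut (so a half turn about z gives the same grasp; the last joint's range is limited). The gripper opens to 85 mm and grips with 20 to 120 N. Pads are 22 mm wide; open, the fingers measure 114 mm over their backs; the gripper's body (76 mm by 85 mm) begins 54 mm behind the grasp point. The pads swing forward as they close: fully open they stand 13 mm farther back than shut.
Start: joints at [-1.346, 0.353, 1.633, -0, 1.155, -0.002], TCP at [140.536, -608.997, 231.281] pointing down, gripper open.
Joint ranges: [-2.63, 2.63], [-0.92, 2.1], [0.06, 2.66], [-1.3, 4.44], [0, 2.69], [-3.02, 3.02]. Speed limits (rad/s): [2.22, 2.22, 2.79, 3.14, 3.14, 3.14].

INTERFACE

Orientations are given as [roll, pitch, yaw] about the fixed x, y, z axes, in that order (R = Rz(yaw) Ry(pitch) Rx(roll)).
In Python, from rig import r gives the robot as it stands.
- The arm moves only by the tool move_arm, never from a script. Its argument "increments" is a list of rows, each an object of numbers: "tx", "ty", "tz": the shift along the tool's x, y, z in cm; "rx", "ry", "rz": the turn, a rotation vector about the tool's x, y, z in degrees; "gripper": the gripper's target within -1 to 1 (fully open at 1, half-way at 0, shut at -1). A call has 1 to 12 rows; each row shifts and turns the commanded pose from where the row before left it, along the tool's axes as they then stand; what a row does not reach is not made up. A row lasts 1/10 s, in which the tool goes at most 50 mm and 8.59 degrees, less where a joint would pass 70% of its speed; a pose out of reach is approached as far as the arm can. A call is refused whole if a number of a shift passes 5 or a number of a turn 8.59, either way. A call with a gripper value outside its range is refused whole. The fingers move at their own pace and stop on an object; "squeeze" is the grip in N (left out, the last holds). Time passes only in rows, so rows that do not move let the fingers close. It gives the time, the measured TCP pose, the force and the opening at its end, in the units of the state.
- r.sense(): the state, without advancing time (a new reading comes with each control period).
- r.grab_frame(name): name is "scene" or "top"; returns (picture, depth): 420x560x3 uint8, red, green, blue; 420x560 float32, mm along the optical axis (not along the pixel's ray), 0 where there is no reading.
- r.camera_model(name): a dict with "fx", "fy", "cx", "cy" (pixels), "k1" (the pictures are not rectified: a ray, as slopes to the right and down, at radius r is drawn at 1 + k1 r^2 times it, then the intrinsics apply), "R" (3x3) and "t" (3): a world point X has camera coordinates R X + t. Camera axes: x right, y down, z forward; pixel columns grow to the right and rows downward; lengths in mm; the calibration is good to about 2 mm. A picture is of the moment at which its call begins. camera_model takes no time and is no camera call.
- r.sign_off(): hands the job in, once; it reports no verdict.
Trained networks look in the newest picture that a camera, given by its name, has taken for a name from the list of things; names that differ only in an ending like _2 or _b are one class to them, and where a whole thing is asked for, a point or a joint stands for the part that bears it (a point fixed in the world has none). Each returns a list of dicts, best first, with "confidence" (0 to 1); they miss things now and then, are a little off and sometimes report something else, mostly with a low value. They report only what shows in the picture. A call takes as long as a camera call. They do not tell look-alikes from the thing itself.
- r.cut_out(query, camera): "mask" (420x560 bool, what is visible of it) and "bbox" ([left, top, right, bottom] in pixels, round what is visible of it).
- r.place_of(query, camera): "location" ([row, column] in pixels: a listed point, or the origin of a listed thing).
The state is a dict: "clock": time; "qpos": joint angles; "qvel": joint speeds; "joint_efforts": joint torques, N m; "eef_pos": TCP position; "tcp_rot": TCP orientation; "contact_force": force on the tool from outside, world axes, zero at the start; "wrist_torque": the same for the moment, N m; "opening": opening from 0.0 (shut) to 1.0 (fully open).
Only numpy, scipy, OpenCV 4.12 (cv2) and the standard library are available. Lean on these libraries where they do the work, as an engineer would, in place of code of your own. Each camera call takes 0.05 s, during which the arm holds its last target. There are 200 camera calls.

TASK

Take the hex key out of its wooden rack, fit it fully home into the hex socket of the plug hidden down the bore of the red gearbox, pressing gently and turning it until it drops in, and then turn the plug clockwise until it comes up tight against its stop without forcing it. Let go and leave the key standing upright, fully home in the plug; do not knock the tin, the oil bottle or the bearing.

Things in the scene. Friction and masses are not known exactly. Their poses are not given: they have to be found in the camera images.
- key_grip (a point): Centre of the orange T-handle of the rigid hex key (700 g, all steel, 107 mm long): a bar 85 mm long (along x), 18 mm thick (along y, the way to grip it), 32 mm high. Below hangs a steel hex shaft, 27 mm across flats; its flat tip lies 89 mm below this point. Corners of the hexagon lie on the x axis and every 60 degrees from it. It starts upright in the rack, turned up to 0.4 rad.
- key_tip (a point): Centre of the flat lower end of the key's hex shaft, on the key's axis; z points up the shaft to the handle. The shaft is 31.2 mm across corners, 73 mm long below the handle.
- rack: Fixed wooden block 90 x 90 x 60 mm high, origin at the centre of its underside; in its top a blind round hole, 35 mm wide and 40 mm deep, holds the key loosely with its tip on the hole's floor. Lift the key straight up by more than 40 mm to clear it.
- bore_mouth (a point): Centre of the mouth of the upright round bore, 33 mm wide with a 3 mm chamfer, in the top of the square boss (75 x 75 mm) of the fixed red gearbox (230 x 170 mm, 120 mm high in all; the boss in its middle stands 50 mm above the lid). The rim of the plug's hex socket lies 24 mm down this bore, the socket's floor 39 mm down.
- socket_floor (a point): Centre of the floor of the plug's hex socket, on the bore's axis. The socket is 27.9 mm across flats and 15 mm deep: the key enters only when turned to within about 4 degrees of it, and is fully home with its tip on this floor. How the socket is turned is unknown and differs each time (this point's axes are the gearbox's and do not tell).
- plug (a joint): Turn of the plug in the gearbox, rad, growing clockwise seen from above. It starts loose, somewhere from 0 to 0.3, and comes up against its rigid stop (tight) at 0.90. It turns stiffly (about 0.15 N m) and stays where it is left. The value does not tell how the hex socket is turned.
- tin_mid (a point): Middle of a round red tin with a white band, 66 mm wide, 85 mm high, standing on the bench: leave alone.
- oil_mid (a point): Middle of a yellow oil bottle, 60 mm wide, 125 mm high, standing on the bench: leave alone.
- bearing_mid (a point): Middle of a steel bearing ring, 62 mm wide, 16 mm high, lying on the bench: leave alone.
Mind the look-alikes: they are no part of the job. What is shaped like the part that bears key_grip but green or white is not meant.

How it is judged:
By the outcome, as a careful person would: the job done as asked, in the order asked, and still so for the second after the job is handed in, with the robot touching nothing.
It also fails if it takes over 67 s, if anything falls off the work surface, if the arm or the gripper's body presses on something with over 40 N, if the wrist force passes 120 N, or if a joint passes its speed limit or range.

## Working session

There is one attempt and no reset: what is moved stays moved. The work goes in short steps, Python scripts to look and compute and a tool call to move; the robot and the scene stay as the last step left them, time stands still between calls to the robot, and variables do not carry over. Pictures are saved under pics/ and viewed, about 8 in all and at most 12, crops included, and the job is handed in when it is done.

Besides the shell and the picture viewer there is one more tool, called after "Request:" by a JSON object that holds its "method" and its "body". move_arm: Moves the arm, as the interface text tells. Its arguments: {"type":"object","properties":{"increments":{"type":"array","items":{"type":"object","properties":{"tx":{"type":"number"},"ty":{"type":"number"},"tz":{"type":"number"},"rx":{"type":"number"},"ry":{"type":"number"},"rz":{"type":"number"},"gripper":{"type":"number"}}}},"squeeze":{"type":"number"}},"required":["increments"]}

```bash
mkdir -p pics && cat > h.py <<'E'
import numpy as np, cv2
from rig import r
def ray(cam,row,col):
    m=r.camera_model(cam);K=np.array([[m['fx'],0,m['cx']],[0,m['fy'],m['cy']],[0,0,1.]])
    p=cv2.undistortPoints(np.array([[[col,row]]],float),K,np.array([m['k1'],0,0,0.]))[0,0]
    R=np.array(m['R']);return -R.T@np.array(m['t']),R.T@np.array([p[0],p[1],1.])
def at_z(cam,row,col,z):
    o,d=ray(cam,row,col);return o+d*(z-o[2])/d[2]
def deproj(cam,row,col,depth):
    o,d=ray(cam,row,col);return o+d*depth
def cloud(cam,mask,D):
    m=r.camera_model(cam);K=np.array([[m['fx'],0,m['cx']],[0,m['fy'],m['cy']],[0,0,1.]])
    v,u=np.nonzero(mask&(D>0))
    p=cv2.undistortPoints(np.stack([u,v],1).astype(float)[:,None],K,np.array([m['k1'],0,0,0.]))[:,0]
    R=np.array(m['R']);c=np.c_[p,np.ones(len(p))]*D[v,u][:,None]
    return (c-np.array(m['t']))@R
def proj(cam,X):
    m=r.camera_model(cam);K=np.array([[m['fx'],0,m['cx']],[0,m['fy'],m['cy']],[0,0,1.]])
    R=np.array(m['R']);return cv2.projectPoints(np.array([X],float),cv2.Rodrigues(R)[0],np.array(m['t'],float),K,np.array([m['k1'],0,0,0.]))[0][0,0]
def save(n,im,s=1.4):
    cv2.imwrite('pics/'+n,cv2.resize(im[:,:,::-1],None,fx=s,fy=s,interpolation=cv2.INTER_CUBIC))
E
python3 - <<'E'
from h import *
for c in('top','scene'):
    im,D=r.grab_frame(c);save(c+'0.png',im);np.savez(c+'0.npz',im=im,D=D)
    m=r.camera_model(c);print(c,m['fx'],m['k1'],-np.array(m['R']).T@np.array(m['t']))
    for q in('key_grip','bore_mouth','rack','socket_floor','tin_mid','oil_mid','bearing_mid'):
        for x in r.place_of(q,c):
            a,b=x['location'];d=D[min(int(round(a)),419),min(int(round(b)),559)];print(q,np.round([a,b],1),round(x['confidence'],2),d,deproj(c,a,b,d).round(1))
print(r.sense())
E
```

```text
top 431.5000774568134 -0.10634770483685256 [ 533.50511644  -12.29822903 1211.10584352]
key_grip [219.9 192.2] 0.84 1084.785 [594.5 194.  126.8]
key_grip [164.1 201.4] 0.84 1115.6681 [740.3 173.2 106.4]
key_grip [270.2 204.9] 0.7 1101.0366 [466.1 167.2 101.5]
bore_mouth [239.6 331.3] 0.74 1129.1869 [ 538.3 -161.7   80.1]
rack [220.4 195.9] 0.94 1112.8628 [594.6 189.7  98.7]
socket_floor [239.3 331.3] 0.97 1128.0492 [ 539.1 -161.6   81.3]
tin_mid [197.7 412.6] 0.68 1130.1887 [ 644.1 -380.6   87.8]
oil_mid [216.3 117.5] 0.61 1111.6149 [609.1 396.5  99.9]
oil_mid [241.6 331.3] 0.44 1131.0754 [ 533.1 -161.9   77.9]
bearing_mid [202.2 415.5] 0.44 1134.0372 [ 632.4 -389.5   83.2]
scene 524.5380788792972 -0.1689120722710653 [1106.70342418  508.26673549 1199.93015124]
key_grip [302.  290.4] 0.81 1301.4014 [699.9 156.1  -3.5]
key_grip [265.5 335.5] 0.8 1219.7566 [600.8 201.9 119.6]
key_grip [232.  361.1] 0.58 1286.6263 [479.8 180.9 106. ]
bore_mouth [167.  247.9] 0.92 1420.6959 [ 527.7 -176.2   85.7]
bore_mouth [286.8 329.2] 0.67 1255.633 [626.8 212.8  59.6]
bore_mouth [155.6 165.9] 0.28 1455.
[... 260 characters left out ...]
2]
{'clock': 0.8, 'qpos': array([-1.34638099e+00,  3.52978209e-01,  1.63340595e+00,  4.15466929e-05,
        1.15520996e+00, -2.38533271e-03]), 'qvel': array([-4.79142753e-04, -1.21965976e-04,  3.39957919e-04,  3.43103062e-03,
       -5.34914262e-05, -1.17687245e-04]), 'joint_efforts': array([-2.16789675e-03, -6.05114508e+01, -3.42429364e+01, -3.65380856e-05,
        9.12806554e-04,  1.80561648e-05]), 'eef_pos': array([ 140.55920106, -608.98607092,  231.29203582]), 'tcp_rot': array([-3.14159127e+00, -3.80136040e-05,  2.26783895e-01]), 'contact_force': array([-0.31074828, -0.43353651, -0.69526575]), 'wrist_torque': array([-0.02784843,  0.00711956,  0.00443517]), 'opening': 1.0051563718033845}
```

View pics/top0.png

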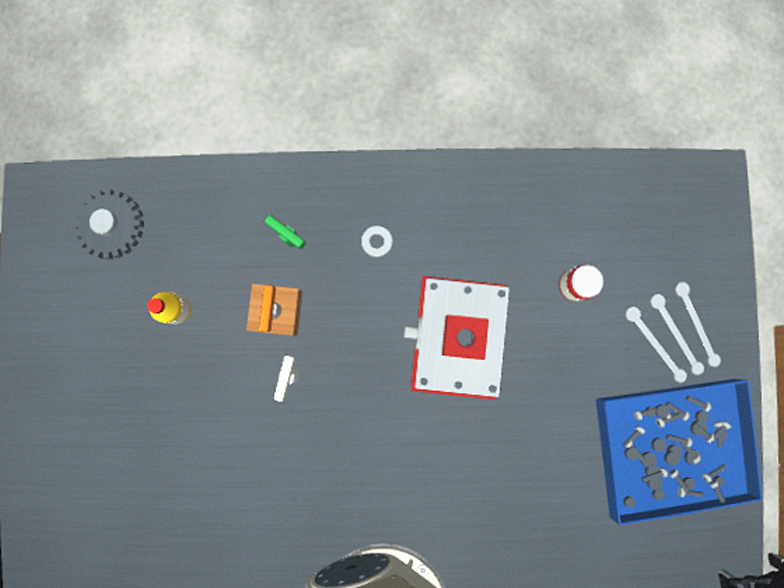

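View pics/scene0.png

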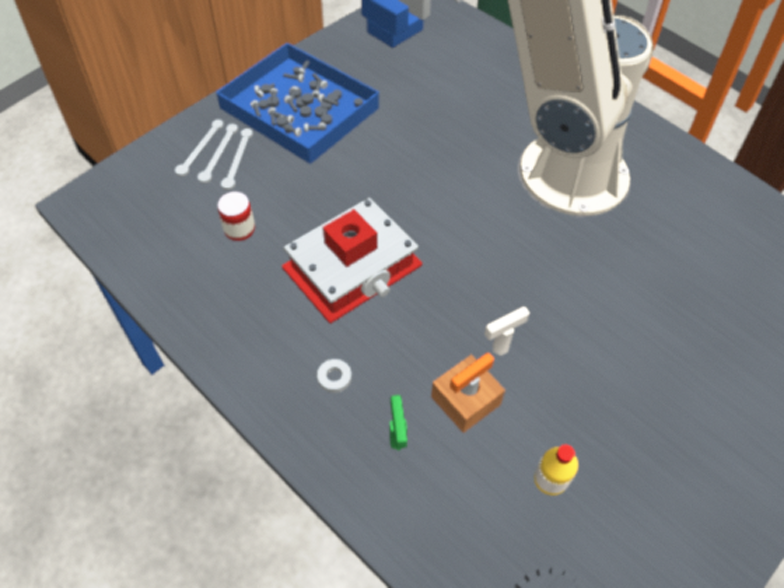

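The top view shows the orange key in the rack at about (190,220) raw, with the gearbox bore at (331,240). The white and green T-handles are decoys. Next I'll measure precisely.

```bash
python3 - <<'E'
from h import *
for c in('top','scene'):
    z=np.load(c+'0.npz');im,D=z['im'],z['D']
    hsv=cv2.cvtColor(im,cv2.COLOR_RGB2HSV)
    P=np.full(D.shape+(3,),np.nan);ok=D>0;P[ok]=cloud(c,np.ones(D.shape,bool),D)
    # key handle
    near=(abs(P[...,0]-595)<70)&(abs(P[...,1]-195)<70)
    m=near&(hsv[...,0]>=8)&(hsv[...,0]<=18)&(hsv[...,1]>200)&(P[...,2]>105 )
    q=P[m];print(c,'key n',len(q),'z pct',np.nanpercentile(q[:,2],[5,50,95]).round(1))
    t=q[q[:,2]>np.nanpercentile(q[:,2],50)-4]
    for name,zt in(('img->z125',125),):
        v,u=np.nonzero(m);w=np.array([at_z(c,a,b,zt)[:2] for a,b in zip(v,u)]).astype(np.float32)
        R=cv2.minAreaRect(w);print(name,R, 'mean',w.mean(0))
    R=cv2.minAreaRect(t[:,:2].astype(np.float32));print('3d',R)
    # boss
    near=(abs(P[...,0]-535)<60)&(abs(P[...,1]+162)<60)
    red=((hsv[...,0]<6)|(hsv[...,0]>174))&(hsv[...,1]>150)
    m=near&red&(P[...,2]>108);q=P[m];print('boss n',len(q),np.nanpercentile(q[:,2],[5,50,95]).round(1))
    v,u=np.nonzero(m&(P[...,2]>113));w=np.array([at_z(c,a,b,120)[:2] for a,b in zip(v,u)]).astype(np.float32)
    print('boss rect',cv2.minAreaRect(w))
    print(hsv[int(proj(c,[594,194,125])[1]),int(proj(c,[594,194,125])[0])])
z=np.load('top0.npz');im=z['im'];a=cv2.resize(im[222:258,312:350],None,fx=10,fy=10,interpolation=cv2.INTER_CUBIC)
a=np.clip(a.astype(float)*1.0,0,255).astype(np.uint8);b=cv2.resize(im[200:240,172:214],None,fx=9,fy=9,interpolation=cv2.INTER_CUBIC)
z=np.load('scene0.npz');s=cv2.resize(z['im'][145:191,225:275],None,fx=7.8,fy=7.8,interpolation=cv2.INTER_CUBIC)
H=360;cv=np.hstack([a,b[:H]])[:,:,::-1]
cv2.imwrite('pics/crop1.png',cv)
E
```

```text
top key n 125 z pct [120.7 124.9 128.3]
img->z125 ((594.7548828125, 200.5365447998047), (16.50383949279785, 81.81739044189453), 83.03679656982422) mean [600.97736 198.8482 ]
3d ((594.7740478515625, 200.78240966796875), (16.09044647216797, 81.82256317138672), 83.41227722167969)
boss n 716 [116.2 120.1 123.4]
boss rect ((535.5721435546875, -158.7178955078125), (76.04329681396484, 71.88078308105469), 82.83065795898438)
[ 14 206 249]
scene key n 27 z pct [113.  119.6 124.4]
img->z125 ((606.4884033203125, 206.42144775390625), (14.1434907913208, 75.16676330566406), 80.60736083984375) mean [617.22314 208.20538]
3d ((602.8126220703125, 209.45529174804688), (11.454569816589355, 72.95911407470703), 74.37586212158203)
boss n 617 [110.5 119.5 123.8]
boss rect ((539.7542114257812, -156.35240173339844), (78.00369262695312, 76.0758285522461), 83.4318618774414)
[ 13 162 225]
```

View pics/crop1.png

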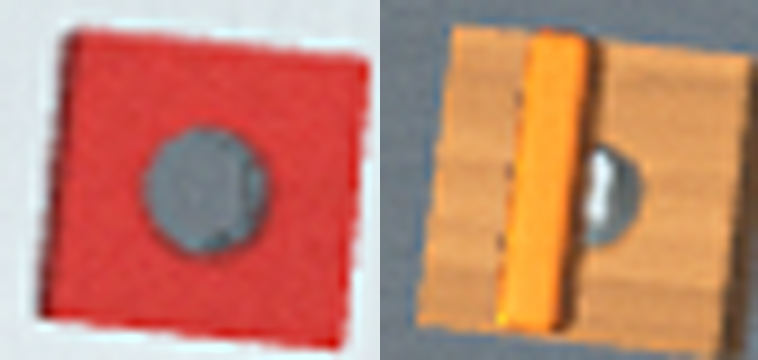

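```bash
python3 - <<'E'
from h import *
from scipy.optimize import minimize
for c in('top','scene'):
    z=np.load(c+'0.npz');im,D=z['im'],z['D'];S=6
    hsv=cv2.cvtColor(im,cv2.COLOR_RGB2HSV)
    u,v=proj(c,[536,-159,120]);u0,v0=int(u)-16,int(v)-16
    a=cv2.resize(im[v0:v0+33,u0:u0+33],None,fx=S,fy=S,interpolation=cv2.INTER_CUBIC).astype(int)
    m=((a[...,0]-a[...,1])<(90 if c=='top' else 70)).astype(np.uint8)
    n,l,st,ce=cv2.connectedComponentsWithStats(m)
    for i in range(1,n):
        if 300<st[i,4]<9000 and abs(ce[i]-16.5*S).max()<40:
            uu,vv=u0+(ce[i]+.5)/S-.5
            uu=u0+(ce[i][0]+.5)/S-.5;vv=v0+(ce[i][1]+.5)/S-.5
            print(c,'bore px',uu,vv,'wh',st[i,2:4]/S,at_z(c,vv,uu,120).round(1))
    # key bar box-silhouette fit on the orange score
    k=im.astype(float);
    h=np.abs(hsv[...,0].astype(int)-14)
    for q in r.cut_out('key_grip',c):
        ys,xs=np.nonzero(q['mask']);print(c,'cut',q['bbox'],round(q['confidence'],2),len(ys),'meanz125',at_z(c,ys.mean(),xs.mean(),120).round(1))
    for q in r.cut_out('rack',c)[:1]:
        print('rack',q['bbox'])
z=np.load('top0.npz');im=z['im'];hsv=cv2.cvtColor(im,cv2.COLOR_RGB2HSV)
print(hsv[212,184:204].tolist())
z=np.load('scene0.npz');hs=cv2.cvtColor(z['im'],cv2.COLOR_RGB2HSV)
print([hs[y,335].tolist() for y in range(255,282)])
E
```

```text
top bore px 332.1921889097092 240.69704698452355 wh [13.         13.33333333] [ 535.3 -158.7  120. ]
top cut [189.5, 203.7, 201.4, 236.4] 0.88 359 meanz125 [597.3 195.6 120. ]
top cut [195.5, 251.6, 216.1, 287.2] 0.8 339 meanz125 [467.5 166.7 120. ]
top cut [190.5, 156.0, 217.7, 174.9] 0.55 205 meanz125 [731.6 164.1 120. ]
rack [174.0, 204.5, 215.5, 237.1]
scene bore px 249.90759478948593 166.30989765061642 wh [9.83333333 5.5       ] [ 540.2 -153.1  120. ]
scene cut [345.0, 219.6, 375.9, 255.4] 0.78 543 meanz125 [496.9 190.9 120. ]
scene cut [323.2, 255.2, 354.3, 286.5] 0.76 463 meanz125 [605.7 208.8 120. ]
scene cut [281.0, 285.1, 290.1, 321.3] 0.68 389 meanz125 [754.1 183.6 120. ]
rack [307.0, 255.9, 362.2, 306.5]
[[14, 146, 218], [15, 146, 218], [14, 152, 213], [14, 170, 225], [17, 209, 255], [18, 202, 255], [17, 199, 254], [17, 200, 254], [17, 202, 255], [13, 208, 246], [11, 186, 144], [12, 181, 124], [14, 159, 176], [15, 149, 223], [15, 147, 219], [15, 142, 222], [15, 150, 219], [15, 149, 219], [15, 150, 221], [15, 144, 222]]
[[13, 137, 207], [13, 142, 218], [13, 145, 220], [13, 144, 220], [13, 148, 221], [13, 162, 225], [13, 177, 243], [14, 185, 252], [15, 187, 254], [15, 185, 254], [15, 186, 254], [15, 186, 254], [15, 187, 254], [14, 191, 251], [12, 197, 239], [12, 204, 209], [11, 189, 189], [10, 151, 184], [9, 100, 178], [9, 55, 153], [14, 22, 125], [30, 4, 115], [60, 4, 117], [70, 6, 121], [50, 6, 124], [45, 8, 127], [16, 31, 139]]
```

Request:
{"method": "move_arm", "body": {"increments": [{"tx": 2.84,"ty": -3.12,"gripper": 1},{"tx": 2.84,"ty": -3.12},{"tx": 2.84,"ty": -3.12},{"tx": 2.84,"ty": -3.12},{"tx": 2.84,"ty": -3.12},{"tx": 2.84,"ty": -3.12},{"tx": 2.84,"ty": -3.12},{"tx": 2.84,"ty": -3.12},{"tx": 2.84,"ty": -3.12},{"tx": 2.84,"ty": -3.12},{"tx": 2.84,"ty": -3.12}], "squeeze": 50}}

```text
invalid input
```

Request:
{"method": "move_arm", "body": {"increments": [{"tx": 2.84,"ty": -3.12,"gripper": 1},{"tx": 2.84,"ty": -3.12},{"tx": 2.84,"ty": -3.12},{"tx": 2.84,"ty": -3.12},{"tx": 2.84,"ty": -3.12},{"tx": 2.84,"ty": -3.12},{"tx": 2.84,"ty": -3.12},{"tx": 2.84,"ty": -3.12},{"tx": 2.84,"ty": -3.12},{"tx": 2.84,"ty": -3.12},{"tx": 2.84,"ty": -3.12}]}}

```text
invalid input
```

Request:
{"method": "move_arm", "body": {"increments": [{"rz": -8.5},{"rz": -8.5},{"rz": -8.5},{"rz": -8.5},{"rz": -8.5},{"rz": -8.5},{"rz": -8.5},{"rz": -8.5},{"rz": -8.5},{"rz": -8.5}]}}

```text
invalid input
```

Request:
{"method": "move_arm", "body": {"increments": [{"tx": 2.84,"ty": -3.12,"tz": 0,"rx": 0,"ry": 0,"rz": 0,"gripper": 1}], "squeeze": 50}}

```text
clock: 1.1
eef_pos: [160.1, -575.0, 231.3]
tcp_rot: [3.139, 0.001, 0.224]
contact_force: [0.9, 0.8, 0.5]
opening: 1.0
```

Request:
{"method": "move_arm", "body": {"increments": [{"tx": 2.84,"ty": -3.12,"tz": 0,"rx": 0,"ry": 0,"rz": 0,"gripper": 1},{"tx": 2.84,"ty": -3.12,"tz": 0,"rx": 0,"ry": 0,"rz": 0,"gripper": 1},{"tx": 2.84,"ty": -3.12,"tz": 0,"rx": 0,"ry": 0,"rz": 0,"gripper": 1},{"tx": 2.84,"ty": -3.12,"tz": 0,"rx": 0,"ry": 0,"rz": 0,"gripper": 1},{"tx": 2.84,"ty": -3.12,"tz": 0,"rx": 0,"ry": 0,"rz": 0,"gripper": 1},{"tx": 2.84,"ty": -3.12,"tz": 0,"rx": 0,"ry": 0,"rz": 0,"gripper": 1},{"tx": 2.84,"ty": -3.12,"tz": 0,"rx": 0,"ry": 0,"rz": 0,"gripper": 1},{"tx": 2.84,"ty": -3.12,"tz": 0,"rx": 0,"ry": 0,"rz": 0,"gripper": 1},{"tx": 2.84,"ty": -3.12,"tz": 0,"rx": 0,"ry": 0,"rz": 0,"gripper": 1},{"tx": 2.84,"ty": -3.12,"tz": 0,"rx": 0,"ry": 0,"rz": 0,"gripper": 1},{"tx": 2.84,"ty": -3.12,"tz": 0,"rx": 0,"ry": 0,"rz": 0,"gripper": 1},{"tx": 2.84,"ty": -3.12,"tz": 0,"rx": 0,"ry": 0,"rz": 0,"gripper": 1}]}}

```text
clock: 2.3
eef_pos: [409.8, -129.2, 231.6]
tcp_rot: [3.141, -0.001, 0.227]
contact_force: [1.7, -0.5, -0.3]
opening: 0.999
```

Request:
{"method": "move_arm", "body": {"increments": [{"tx": 2.84,"ty": -3.12,"tz": 0,"rx": 0,"ry": 0,"rz": 0,"gripper": 1},{"tx": 2.84,"ty": -3.12,"tz": 0,"rx": 0,"ry": 0,"rz": 0,"gripper": 1},{"tx": 2.84,"ty": -3.12,"tz": 0,"rx": 0,"ry": 0,"rz": 0,"gripper": 1},{"tx": 2.84,"ty": -3.12,"tz": 0,"rx": 0,"ry": 0,"rz": 0,"gripper": 1},{"tx": 2.84,"ty": -3.12,"tz": 0,"rx": 0,"ry": 0,"rz": 0,"gripper": 1},{"tx": 2.84,"ty": -3.12,"tz": 0,"rx": 0,"ry": 0,"rz": 0,"gripper": 1},{"tx": 2.84,"ty": -3.12,"tz": 0,"rx": 0,"ry": 0,"rz": 0,"gripper": 1},{"tx": 2.84,"ty": -3.12,"tz": 0,"rx": 0,"ry": 0,"rz": 0,"gripper": 1},{"tx": 2.84,"ty": -3.12,"tz": 0,"rx": 0,"ry": 0,"rz": 0,"gripper": 1}]}}

```text
clock: 3.2
eef_pos: [595.7, 202.0, 231.3]
tcp_rot: [3.142, -0.0, 0.227]
contact_force: [0.0, -0.7, 0.1]
opening: 1.0
```

Request:
{"method": "move_arm", "body": {"increments": [{"tx": 0,"ty": 0,"tz": 0,"rx": 0,"ry": 0,"rz": -8.5,"gripper": 1},{"tx": 0,"ty": 0,"tz": 0,"rx": 0,"ry": 0,"rz": -8.5,"gripper": 1},{"tx": 0,"ty": 0,"tz": 0,"rx": 0,"ry": 0,"rz": -8.5,"gripper": 1},{"tx": 0,"ty": 0,"tz": 0,"rx": 0,"ry": 0,"rz": -8.5,"gripper": 1},{"tx": 0,"ty": 0,"tz": 0,"rx": 0,"ry": 0,"rz": -8.5,"gripper": 1},{"tx": 0,"ty": 0,"tz": 0,"rx": 0,"ry": 0,"rz": -8.5,"gripper": 1},{"tx": 0,"ty": 0,"tz": 0,"rx": 0,"ry": 0,"rz": -8.5,"gripper": 1},{"tx": 0,"ty": 0,"tz": 0,"rx": 0,"ry": 0,"rz": -8.5,"gripper": 1},{"tx": 0,"ty": 0,"tz": 0,"rx": 0,"ry": 0,"rz": -8.5,"gripper": 1},{"tx": 0,"ty": 0,"tz": 0,"rx": 0,"ry": 0,"rz": -8.5,"gripper": 1}]}}

```text
clock: 4.2
eef_pos: [595.0, 200.3, 231.3]
tcp_rot: [-3.142, 0.0, 1.716]
contact_force: [-0.4, -1.5, 1.1]
opening: 0.996
```

Request:
{"method": "move_arm", "body": {"increments": [{"tx": 0,"ty": 0,"tz": 0,"rx": 0,"ry": 0,"rz": -8.3,"gripper": 1},{"tx": 0,"ty": 0,"tz": 0,"rx": 0,"ry": 0,"rz": -8.3,"gripper": 1},{"tx": 0,"ty": 0,"tz": 0,"rx": 0,"ry": 0,"rz": -8.3,"gripper": 1},{"tx": 0,"ty": 0,"tz": 0,"rx": 0,"ry": 0,"rz": -8.3,"gripper": 1},{"tx": 0,"ty": 0,"tz": 0,"rx": 0,"ry": 0,"rz": -8.3,"gripper": 1},{"tx": 0,"ty": 0,"tz": 0,"rx": 0,"ry": 0,"rz": -8.3,"gripper": 1},{"tx": 0,"ty": 0,"tz": 0,"rx": 0,"ry": 0,"rz": -8.3,"gripper": 1},{"tx": 0,"ty": 0,"tz": 0,"rx": 0,"ry": 0,"rz": -8.3,"gripper": 1},{"tx": 0,"ty": 0,"tz": 0,"rx": 0,"ry": 0,"rz": -8.3,"gripper": 1},{"tx": 0,"ty": 0,"tz": 0,"rx": 0,"ry": 0,"rz": 0,"gripper": 1}]}}

```text
clock: 5.2
eef_pos: [595.0, 200.3, 231.3]
tcp_rot: [3.142, -0.0, 3.016]
contact_force: [0.3, -0.2, 0.3]
opening: 1.0
```

Request:
{"method": "move_arm", "body": {"increments": [{"tx": 0,"ty": 0,"tz": 2.5,"rx": 0,"ry": 0,"rz": 0,"gripper": 1},{"tx": 0,"ty": 0,"tz": 2.5,"rx": 0,"ry": 0,"rz": 0,"gripper": 1},{"tx": 0,"ty": 0,"tz": 2.5,"rx": 0,"ry": 0,"rz": 0,"gripper": 1},{"tx": 0,"ty": 0,"tz": 2.5,"rx": 0,"ry": 0,"rz": 0,"gripper": 1},{"tx": 0,"ty": 0,"tz": 2.5,"rx": 0,"ry": 0,"rz": 0,"gripper": 1},{"tx": 0,"ty": 0,"tz": 1.0,"rx": 0,"ry": 0,"rz": 0,"gripper": 1},{"tx": 0,"ty": 0,"tz": 0,"rx": 0,"ry": 0,"rz": 0,"gripper": 1},{"tx": 0,"ty": 0,"tz": 0,"rx": 0,"ry": 0,"rz": 0,"gripper": 1}]}}

```text
clock: 6.0
eef_pos: [595.6, 200.5, 97.1]
tcp_rot: [3.141, 0.001, 3.013]
contact_force: [0.2, -0.1, -0.4]
opening: 0.998
```

```bash
python3 - <<'E'
from h import *
im,D=r.grab_frame('scene');np.savez('s1.npz',im=im,D=D)
a=cv2.resize(im[190:320,270:420],None,fx=5,fy=4.6,interpolation=cv2.INTER_CUBIC)[:598]
cv2.imwrite('pics/s1.png',a[:,:,::-1]);print(r.sense()['eef_pos'],r.sense()['qpos'])
E
```

```text
[595.89618309 200.61808642  97.60143412] [ 3.22359117e-01  5.05276106e-01  1.72984868e+00  5.45711897e-06
  9.04542408e-01 -1.11984792e+00]
```

View pics/s1.png

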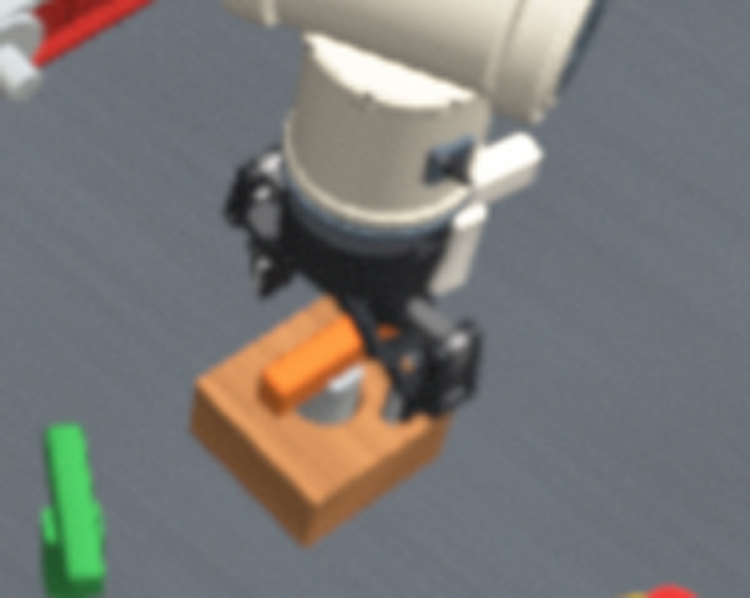

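The fingers straddle the orange handle about centrally, so I'm closing now.

Request:
{"method": "move_arm", "body": {"increments": [{"tx": 0,"ty": 0,"tz": 0,"rx": 0,"ry": 0,"rz": 0,"gripper": -1},{"tx": 0,"ty": 0,"tz": 0,"rx": 0,"ry": 0,"rz": 0,"gripper": -1},{"tx": 0,"ty": 0,"tz": 0,"rx": 0,"ry": 0,"rz": 0,"gripper": -1},{"tx": 0,"ty": 0,"tz": 0,"rx": 0,"ry": 0,"rz": 0,"gripper": -1},{"tx": 0,"ty": 0,"tz": 0,"rx": 0,"ry": 0,"rz": 0,"gripper": -1},{"tx": 0,"ty": 0,"tz": 0,"rx": 0,"ry": 0,"rz": 0,"gripper": -1},{"tx": 0,"ty": 0,"tz": 0,"rx": 0,"ry": 0,"rz": 0,"gripper": -1},{"tx": 0,"ty": 0,"tz": 0,"rx": 0,"ry": 0,"rz": 0,"gripper": -1},{"tx": 0,"ty": 0,"tz": 0,"rx": 0,"ry": 0,"rz": 0,"gripper": -1},{"tx": 0,"ty": 0,"tz": 0,"rx": 0,"ry": 0,"rz": 0,"gripper": -1}], "squeeze": 60}}

```text
clock: 7.05
eef_pos: [595.3, 200.5, 96.6]
tcp_rot: [3.141, 0.001, 3.014]
contact_force: [-1.1, 0.1, 4.7]
opening: 0.205
```

```bash
python3 - <<'E'
from h import *
for k,v in r.sense().items(): print(k,np.round(v,3))
E
```

```text
clock 7.05
qpos [ 0.322  0.506  1.731  0.     0.904 -1.121]
qvel [-0.001  0.001 -0.    -0.001 -0.    -0.001]
joint_efforts [-6.9900e-01 -6.1691e+01 -2.6382e+01 -3.1200e-01 -7.5000e-02 -6.0000e-03]
eef_pos [595.258 200.506  96.627]
tcp_rot [3.141e+00 1.000e-03 3.014e+00]
contact_force [-1.084  0.132  4.659]
wrist_torque [0.226 0.081 0.038]
opening 0.205
```

Request:
{"method": "move_arm", "body": {"increments": [{"tx": 0,"ty": 0,"tz": -0.5,"rx": 0,"ry": 0,"rz": 0,"gripper": -1},{"tx": 0,"ty": 0,"tz": -1.5,"rx": 0,"ry": 0,"rz": 0,"gripper": -1},{"tx": 0,"ty": 0,"tz": -2,"rx": 0,"ry": 0,"rz": 0,"gripper": -1},{"tx": 0,"ty": 0,"tz": -2.5,"rx": 0,"ry": 0,"rz": 0,"gripper": -1},{"tx": 0,"ty": 0,"tz": -3,"rx": 0,"ry": 0,"rz": 0,"gripper": -1},{"tx": 0,"ty": 0,"tz": -3,"rx": 0,"ry": 0,"rz": 0,"gripper": -1},{"tx": 0,"ty": 0,"tz": -1,"rx": 0,"ry": 0,"rz": 0,"gripper": -1},{"tx": 0,"ty": 0,"tz": 0,"rx": 0,"ry": 0,"rz": 0,"gripper": -1},{"tx": 0,"ty": 0,"tz": 0,"rx": 0,"ry": 0,"rz": 0,"gripper": -1}]}}

```text
clock: 7.95
eef_pos: [594.0, 199.9, 229.9]
tcp_rot: [-3.141, -0.002, 3.014]
contact_force: [-0.1, 0.4, -7.4]
opening: 0.203
```

```bash
python3 - <<'E'
from h import *
for k,v in r.sense().items(): print(k,np.round(v,3))
a,D=r.grab_frame('scene');b,Dt=r.grab_frame('top');np.savez('2.npz',a=a,D=D,b=b,Dt=Dt)
u,v=map(int,proj('scene',[595,200,190]));a=cv2.resize(a[v-50:v+50,u-50:u+50],(500,500),interpolation=cv2.INTER_CUBIC)
u,v=map(int,proj('top',[595,200,240]));b=cv2.resize(b[v-35:v+35,u-20:u+20],(285,500),interpolation=cv2.INTER_CUBIC)
cv2.imwrite('pics/p2.png',np.hstack([a,b])[:,:,::-1])
E
```

```text
clock 7.95
qpos [ 0.322  0.358  1.629 -0.     1.157 -1.121]
qvel [-0.001  0.017  0.013 -0.001  0.001  0.001]
joint_efforts [-8.0000e-03 -6.7434e+01 -3.8709e+01 -5.0000e-03 -4.8000e-02 -0.0000e+00]
eef_pos [594.049 199.946 229.906]
tcp_rot [-3.141e+00 -2.000e-03  3.014e+00]
contact_force [-0.123  0.411 -7.428]
wrist_torque [-0.011  0.018  0.017]
opening 0.203
```

View pics/p2.png

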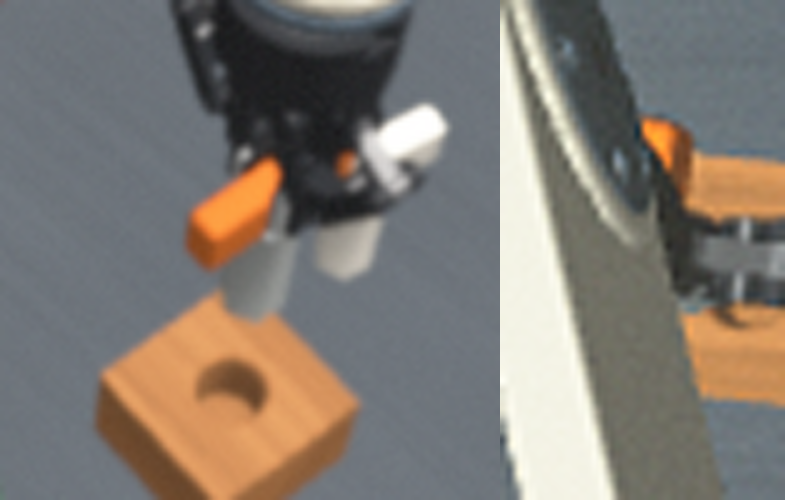

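Request:
{"method": "move_arm", "body": {"increments": [{"tx": 0.05,"ty": -1.5,"tz": 0,"rx": 0,"ry": 0,"rz": 0,"gripper": -1},{"tx": 0.14,"ty": -3.0,"tz": 0,"rx": 0,"ry": 0,"rz": 0,"gripper": -1},{"tx": 0.14,"ty": -4.0,"tz": 0,"rx": 0,"ry": 0,"rz": 0,"gripper": -1},{"tx": 0.14,"ty": -4.0,"tz": 0,"rx": 0,"ry": 0,"rz": 0,"gripper": -1},{"tx": 0.14,"ty": -4.0,"tz": 0,"rx": 0,"ry": 0,"rz": 0,"gripper": -1},{"tx": 0.14,"ty": -4.0,"tz": 0,"rx": 0,"ry": 0,"rz": 0,"gripper": -1},{"tx": 0.14,"ty": -4.0,"tz": 0,"rx": 0,"ry": 0,"rz": 0,"gripper": -1},{"tx": 0.14,"ty": -4.0,"tz": 0,"rx": 0,"ry": 0,"rz": 0,"gripper": -1},{"tx": 0.14,"ty": -4.0,"tz": 0,"rx": 0,"ry": 0,"rz": 0,"gripper": -1},{"tx": 0.1,"ty": -3.0,"tz": 0,"rx": 0,"ry": 0,"rz": 0,"gripper": -1},{"tx": 0,"ty": -0.82,"tz": 0,"rx": 0,"ry": 0,"rz": 0,"gripper": -1},{"tx": 0,"ty": 0,"tz": 0,"rx": 0,"ry": 0,"rz": 0,"gripper": -1}]}}

```text
clock: 9.25
eef_pos: [535.2, -159.7, 230.5]
tcp_rot: [3.142, -0.002, 3.012]
contact_force: [0.1, 1.6, -6.8]
opening: 0.198
```

Request:
{"method": "move_arm", "body": {"increments": [{"tx": 0,"ty": 0,"tz": 0,"rx": 0,"ry": 0,"rz": 0,"gripper": -1},{"tx": 0,"ty": 0,"tz": 0,"rx": 0,"ry": 0,"rz": 0,"gripper": -1},{"tx": 0,"ty": 0,"tz": 0,"rx": 0,"ry": 0,"rz": 0,"gripper": -1}]}}

```text
clock: 9.55
eef_pos: [536.3, -157.3, 231.2]
tcp_rot: [3.141, -0.0, 3.016]
contact_force: [-0.2, 0.5, -7.6]
opening: 0.196
```

```bash
python3 - <<'E'
from h import *
s=r.sense();print(s['eef_pos'],s['tcp_rot'],s['contact_force'])
a,D=r.grab_frame('scene');b,Dt=r.grab_frame('top');np.savez('3.npz',a=a,D=D,b=b,Dt=Dt)
for c in('scene','top'):
    print(c,[(np.round(q['location'],1),round(q['confidence'],2)) for q in r.place_of('key_tip',c)],[(np.round(q['location'],1),round(q['confidence'],2)) for q in r.place_of('key_grip',c)])
    print(proj(c,[535.3,-158.7,s['eef_pos'][2]-76]),proj(c,[535.3,-158.7,s['eef_pos'][2]+13]))
u,v=map(int,proj('scene',[535,-158,170]));print(u-40,v-50);a=cv2.resize(a[v-50:v+50,u-40:u+40],(480,600),interpolation=cv2.INTER_CUBIC)
u,v=map(int,proj('top',[535,-158,240]));print(u-20,v-40);b=cv2.resize(b[v-40:v+40,u-20:u+20],(300,600),interpolation=cv2.INTER_CUBIC)
cv2.imwrite('pics/p3.png',np.hstack([a,b])[:,:,::-1])
E
```

```text
[ 536.32822245 -157.30322882  231.16266805] [ 3.14138332e+00 -2.56281141e-04  3.01550616e+00] [-0.19374912  0.53942255 -7.64609854]
scene [(array([250.2, 356.6]), 0.72), (array([155.6, 249.8]), 0.61), (array([315.8, 282.4]), 0.56)] [(array([301.7, 286.1]), 0.74), (array([131.1, 250.6]), 0.59), (array([286.5, 327.9]), 0.45)]
[249.28317222 155.53570794] [247.91582072 132.16717747]
top [(array([173.2, 208.3]), 0.72), (array([267.1, 206.3]), 0.6)] [(array([164.8, 205.2]), 0.79), (array([240.2, 330.4]), 0.64), (array([266.3, 204.5]), 0.55)]
[334.12206394 240.64628223] [339.59326871 240.45928674]
209 101
319 200
```

View pics/p3.png

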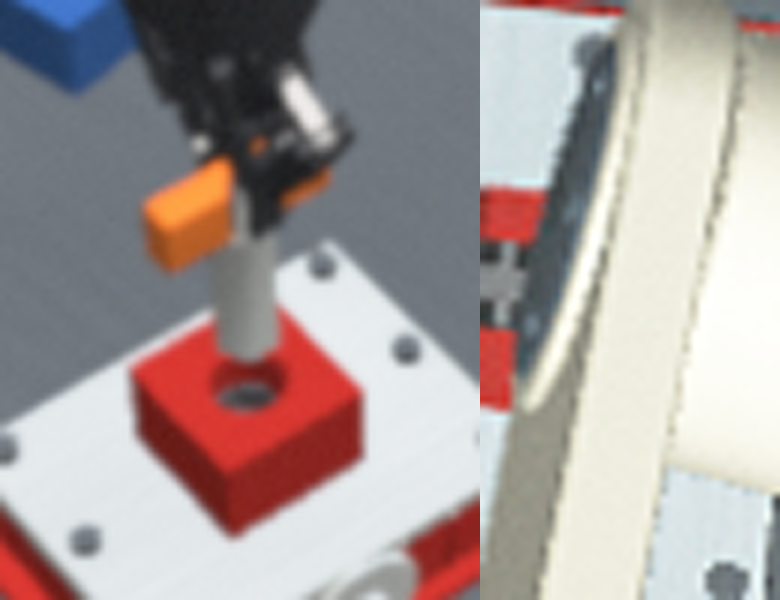

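The key hangs upright directly over the bore: tip near crop (250,345), mouth near (249,385). I'll refine the bore ellipse and the tip position in the scene view.

```bash
python3 - <<'E'
from h import *
S=8
z=np.load('scene0.npz');im=z['im'];u0,v0=235,153
a=cv2.resize(im[v0:v0+28,u0:u0+32],None,fx=S,fy=S,interpolation=cv2.INTER_CUBIC)
print(im[155:180,250].tolist())
t=np.load('top0.npz')['im'];
for c,img,(x0,y0) in(('scene',im,(235,153)),('top',t,(318,226))):
    a=cv2.resize(img[y0:y0+28,x0:x0+30],None,fx=S,fy=S,interpolation=cv2.INTER_CUBIC)
    for th in(140,160,180):
        m=(a[...,0]<th).astype(np.uint8);C,_=cv2.findContours(m,cv2.RETR_EXTERNAL,cv2.CHAIN_APPROX_NONE)
        for k in C:
            if cv2.contourArea(k)>1500:
                e=cv2.fitEllipse(cv2.convexHull(k));uu,vv=x0+(e[0][0]+.5)/S-.5,y0+(e[0][1]+.5)/S-.5
                print(c,th,'px',round(uu,2),round(vv,2),np.round(np.array(e[1])/S,1),at_z(c,vv,uu,120).round(1))
p=np.array([np.cos(np.linspace(0,6.28,60))*16.5+535,np.sin(np.linspace(0,6.28,60))*16.5-158,np.full(60,120)]).T
q=np.array([proj('scene',x) for x in p]);print('expected ellipse wh',np.ptp(q,0))
# tip edges in current scene
b=np.load('3.npz')['a']
for y in range(140,162): print(y,b[y,242:260].astype(int).tolist() if y in() else ' '.join('%3d/%3d'%(x[0],x[1]) for x in b[y,242:260]))
E
```

```text
[[214, 54, 48], [215, 55, 48], [215, 56, 50], [212, 54, 48], [192, 48, 42], [144, 36, 30], [121, 34, 29], [116, 31, 26], [116, 30, 27], [113, 57, 56], [96, 84, 85], [71, 72, 74], [61, 62, 63], [86, 68, 70], [148, 77, 77], [204, 65, 61], [216, 55, 49], [216, 54, 48], [216, 54, 48], [217, 56, 50], [217, 55, 49], [208, 54, 47], [183, 46, 40], [157, 39, 37], [142, 36, 33]]
scene 140 px 260.88 176.11 [ 7.9 20.5] [ 542.3 -109.2  120. ]
scene 140 px 241.99 176.13 [11.4 22.3] [ 577.2 -143.7  120. ]
scene 140 px 250.25 164.62 [ 8.6 11.1] [ 535.6 -156.6  120. ]
scene 160 px 249.55 173.57 [21.5 33.4] [ 557.4 -136.1  120. ]
scene 160 px 250.1 164.47 [ 9.5 12.3] [ 535.5 -157.2  120. ]
scene 180 px 249.75 173.7 [22.5 34.1] [ 557.4 -135.4  120. ]
scene 180 px 250.1 164.37 [10.2 13.3] [ 535.3 -157.5  120. ]
top 140 px 332.36 240.82 [12.2 12.7] [ 535.  -159.1  120. ]
top 160 px 332.31 240.89 [13.  13.3] [ 534.8 -159.   120. ]
top 180 px 332.29 240.94 [13.7 14. ] [ 534.7 -158.9  120. ]
expected ellipse wh [12.48708585  9.71676997]
140 183/ 94 183/ 95 180/ 92 179/ 93 175/100 167/120 153/138 140/138 117
[... 2484 characters left out ...]
/119 124/126 128/129 134/135 140/143 147/149 152/155 154/156 163/148 185/114 206/ 75 214/ 58 214/ 57 217/ 72
158 214/ 55 214/ 56 198/ 71 155/102 127/117 125/125 130/132 135/136 141/143 150/152 154/153 158/149 171/139 196/103 211/ 69 215/ 57 214/ 54 217/ 58
159 215/ 54 216/ 56 205/ 65 175/ 90 149/107 137/117 133/128 138/137 144/145 149/148 155/141 167/121 183/ 98 202/ 74 213/ 60 215/ 55 216/ 55 217/ 54
160 218/ 56 217/ 55 212/ 57 198/ 64 182/ 74 158/ 86 138/102 136/121 138/130 141/129 149/110 160/ 77 173/ 57 190/ 53 207/ 55 212/ 52 214/ 53 217/ 54
161 220/ 58 216/ 55 208/ 51 187/ 50 163/ 42 147/ 49 134/ 60 129/ 74 126/ 81 121/ 75 120/ 59 128/ 43 142/ 35 163/ 41 187/ 47 207/ 51 216/ 56 217/ 54
```

Request:
{"method": "move_arm", "body": {"increments": [{"tx": 0.07,"ty": -0.07,"tz": 0,"rx": 0,"ry": 0,"rz": 0,"gripper": -1},{"tx": 0,"ty": 0,"tz": 1,"rx": 0,"ry": 0,"rz": 0,"gripper": -1},{"tx": 0,"ty": 0,"tz": 1,"rx": 0,"ry": 0,"rz": 0,"gripper": -1},{"tx": 0,"ty": 0,"tz": 0.7,"rx": 0,"ry": 0,"rz": 0,"gripper": -1},{"tx": 0,"ty": 0,"tz": 0.5,"rx": 0,"ry": 0,"rz": 0,"gripper": -1},{"tx": 0,"ty": 0,"tz": 0.4,"rx": 0,"ry": 0,"rz": 0,"gripper": -1},{"tx": 0,"ty": 0,"tz": 0,"rx": 0,"ry": 0,"rz": 0,"gripper": -1},{"tx": 0,"ty": 0,"tz": 0,"rx": 0,"ry": 0,"rz": 0,"gripper": -1}]}}

```text
clock: 10.65
eef_pos: [535.5, -159.3, 195.2]
tcp_rot: [-3.141, 0.0, 3.014]
contact_force: [-0.5, -1.5, -7.2]
opening: 0.198
```

```bash
cat > s.py <<'E'
from h import *
s=r.sense();print(*[(k,np.round(s[k],3).tolist()) for k in('clock','eef_pos','tcp_rot','contact_force','wrist_torque','opening','qpos')],sep='\n')
E
python3 s.py
```

```text
('clock', 10.65)
('eef_pos', [535.475, -159.253, 195.212])
('tcp_rot', [-3.141, 0.0, 3.014])
('contact_force', [-0.525, -1.502, -7.198])
('wrist_torque', [-0.592, -0.027, -0.068])
('opening', 0.198)
('qpos', [-0.291, 0.289, 1.813, -0.001, 1.04, -1.734])
```

Request:
{"method": "move_arm", "body": {"increments": [{"tx": 0,"ty": -0.1,"tz": 0,"rx": 0,"ry": 0,"rz": 0,"gripper": -1},{"tx": 0,"ty": 0,"tz": 0.3,"rx": 0,"ry": 0,"rz": 0,"gripper": -1},{"tx": 0,"ty": 0,"tz": 0.3,"rx": 0,"ry": 0,"rz": 0,"gripper": -1},{"tx": 0,"ty": 0,"tz": 0,"rx": 0,"ry": 0,"rz": 0,"gripper": -1},{"tx": 0,"ty": 0,"tz": 0,"rx": 0,"ry": 0,"rz": 0,"gripper": -1}]}}

```text
clock: 11.15
eef_pos: [535.3, -159.9, 189.2]
tcp_rot: [-3.142, -0.0, 3.014]
contact_force: [-0.2, -0.6, -6.6]
opening: 0.201
```

```bash
python3 s.py
```

```text
('clock', 11.15)
('eef_pos', [535.263, -159.905, 189.152])
('tcp_rot', [-3.142, -0.0, 3.014])
('contact_force', [-0.245, -0.623, -6.56])
('wrist_torque', [-0.252, -0.031, 0.015])
('opening', 0.201)
('qpos', [-0.293, 0.296, 1.818, -0.0, 1.028, -1.736])
```

Request:
{"method": "move_arm", "body": {"increments": [{"tx": 0,"ty": -0.03,"tz": 0.4,"rx": 0,"ry": 0,"rz": 0,"gripper": -1},{"tx": 0,"ty": 0,"tz": 0.4,"rx": 0,"ry": 0,"rz": 0,"gripper": -1},{"tx": 0,"ty": 0,"tz": 0.4,"rx": 0,"ry": 0,"rz": 0,"gripper": -1},{"tx": 0,"ty": 0,"tz": 0.2,"rx": 0,"ry": 0,"rz": 0,"gripper": -1},{"tx": 0,"ty": 0,"tz": 0,"rx": 0,"ry": 0,"rz": 0,"gripper": -1},{"tx": 0,"ty": 0,"tz": 0,"rx": 0,"ry": 0,"rz": 0,"gripper": -1}]}}

```text
clock: 11.75
eef_pos: [535.2, -160.2, 175.2]
tcp_rot: [3.141, -0.0, 3.014]
contact_force: [-0.1, -0.2, -6.3]
opening: 0.197
```

```bash
python3 s.py
```

```text
('clock', 11.75)
('eef_pos', [535.217, -160.177, 175.207])
('tcp_rot', [3.141, -0.0, 3.014])
('contact_force', [-0.149, -0.196, -6.274])
('wrist_torque', [-0.04, -0.022, -0.006])
('opening', 0.197)
('qpos', [-0.294, 0.313, 1.83, 0.0, 0.999, -1.737])
```

Centred, with almost no side load. Now small steps down to touch the socket rim.

Request:
{"method": "move_arm", "body": {"increments": [{"tx": 0,"ty": 0,"tz": 0.1,"rx": 0,"ry": 0,"rz": 0,"gripper": -1},{"tx": 0,"ty": 0,"tz": 0.1,"rx": 0,"ry": 0,"rz": 0,"gripper": -1},{"tx": 0,"ty": 0,"tz": 0,"rx": 0,"ry": 0,"rz": 0,"gripper": -1}]}}

```text
clock: 12.05
eef_pos: [535.2, -160.2, 173.2]
tcp_rot: [3.142, -0.0, 3.014]
contact_force: [0.3, -0.4, -6.1]
opening: 0.203
```

Request:
{"method": "move_arm", "body": {"increments": [{"tx": 0,"ty": 0,"tz": 0.1,"rx": 0,"ry": 0,"rz": 0,"gripper": -1},{"tx": 0,"ty": 0,"tz": 0,"rx": 0,"ry": 0,"rz": 0,"gripper": -1},{"tx": 0,"ty": 0,"tz": 0,"rx": 0,"ry": 0,"rz": 0,"gripper": -1}]}}

```text
clock: 12.35
eef_pos: [535.4, -160.2, 172.5]
tcp_rot: [-3.142, 0.0, 3.014]
contact_force: [0.5, 1.0, -4.3]
opening: 0.196
```

Request:
{"method": "move_arm", "body": {"increments": [{"tx": 0,"ty": 0,"tz": 0.05,"rx": 0,"ry": 0,"rz": 0,"gripper": -1},{"tx": 0,"ty": 0,"tz": 0,"rx": 0,"ry": 0,"rz": 0,"gripper": -1},{"tx": 0,"ty": 0,"tz": 0,"rx": 0,"ry": 0,"rz": 0,"gripper": -1}]}}

```text
clock: 12.65
eef_pos: [535.5, -160.3, 172.2]
tcp_rot: [-3.142, 0.001, 3.014]
contact_force: [-2.0, -0.3, 0.9]
opening: 0.202
```

Request:
{"method": "move_arm", "body": {"increments": [{"tx": 0,"ty": 0,"tz": 0.05,"rx": 0,"ry": 0,"rz": 0,"gripper": -1},{"tx": 0,"ty": 0,"tz": 0,"rx": 0,"ry": 0,"rz": 0,"gripper": -1},{"tx": 0,"ty": 0,"tz": 0,"rx": 0,"ry": 0,"rz": 0,"gripper": -1}]}}

```text
clock: 12.95
eef_pos: [535.6, -160.3, 171.9]
tcp_rot: [-3.142, 0.001, 3.014]
contact_force: [-1.9, 0.1, 4.8]
opening: 0.201
```

Request:
{"method": "move_arm", "body": {"increments": [{"tx": 0,"ty": 0,"tz": 0,"rx": 0,"ry": 0,"rz": 2,"gripper": -1},{"tx": 0,"ty": 0,"tz": 0,"rx": 0,"ry": 0,"rz": 2,"gripper": -1},{"tx": 0,"ty": 0,"tz": 0,"rx": 0,"ry": 0,"rz": 2,"gripper": -1},{"tx": 0,"ty": 0,"tz": 0,"rx": 0,"ry": 0,"rz": 0,"gripper": -1}]}}

```text
clock: 13.35
eef_pos: [535.9, -160.3, 172.1]
tcp_rot: [-3.142, 0.001, 2.908]
contact_force: [-1.6, 0.2, 5.7]
opening: 0.205
```

Request:
{"method": "move_arm", "body": {"increments": [{"tx": 0,"ty": 0,"tz": 0,"rx": 0,"ry": 0,"rz": 2,"gripper": -1},{"tx": 0,"ty": 0,"tz": 0,"rx": 0,"ry": 0,"rz": 2,"gripper": -1},{"tx": 0,"ty": 0,"tz": 0,"rx": 0,"ry": 0,"rz": 2,"gripper": -1},{"tx": 0,"ty": 0,"tz": 0,"rx": 0,"ry": 0,"rz": 0,"gripper": -1}]}}

```text
clock: 13.75
eef_pos: [536.0, -160.4, 172.2]
tcp_rot: [3.141, 0.002, 2.803]
contact_force: [-1.5, 0.7, 6.6]
opening: 0.198
```

```bash
python3 s.py
```

```text
('clock', 13.75)
('eef_pos', [536.025, -160.389, 172.166])
('tcp_rot', [3.141, 0.002, 2.803])
('contact_force', [-1.529, 0.745, 6.622])
('wrist_torque', [0.199, 0.221, 0.036])
('opening', 0.198)
('qpos', [-0.293, 0.316, 1.832, 0.0, 0.991, -1.526])
```

Request:
{"method": "move_arm", "body": {"increments": [{"tx": 0,"ty": 0,"tz": 0,"rx": 0,"ry": 0,"rz": 2,"gripper": -1},{"tx": 0,"ty": 0,"tz": 0,"rx": 0,"ry": 0,"rz": 2,"gripper": -1},{"tx": 0,"ty": 0,"tz": 0,"rx": 0,"ry": 0,"rz": 2,"gripper": -1},{"tx": 0,"ty": 0,"tz": 0,"rx": 0,"ry": 0,"rz": 0,"gripper": -1}]}}

```text
clock: 14.15
eef_pos: [536.1, -160.4, 172.2]
tcp_rot: [3.141, 0.002, 2.699]
contact_force: [-1.1, 0.6, 5.5]
opening: 0.203
```

Request:
{"method": "move_arm", "body": {"increments": [{"tx": 0,"ty": 0,"tz": 0,"rx": 0,"ry": 0,"rz": 2,"gripper": -1},{"tx": 0,"ty": 0,"tz": 0,"rx": 0,"ry": 0,"rz": 2,"gripper": -1},{"tx": 0,"ty": 0,"tz": 0,"rx": 0,"ry": 0,"rz": 2,"gripper": -1},{"tx": 0,"ty": 0,"tz": 0,"rx": 0,"ry": 0,"rz": 0,"gripper": -1}]}}

```text
clock: 14.55
eef_pos: [536.1, -160.4, 172.2]
tcp_rot: [3.141, 0.002, 2.594]
contact_force: [-1.1, -0.3, 5.5]
opening: 0.197
```

```bash
python3 s.py
```

```text
('clock', 14.55)
('eef_pos', [536.099, -160.367, 172.16])
('tcp_rot', [3.141, 0.002, 2.594])
('contact_force', [-1.068, -0.328, 5.539])
('wrist_torque', [0.197, 0.2, 0.047])
('opening', 0.197)
('qpos', [-0.293, 0.316, 1.832, 0.0, 0.991, -1.317])
```

Request:
{"method": "move_arm", "body": {"increments": [{"tx": 0,"ty": 0,"tz": 0,"rx": 0,"ry": 0,"rz": 2,"gripper": -1},{"tx": 0,"ty": 0,"tz": 0,"rx": 0,"ry": 0,"rz": 2,"gripper": -1},{"tx": 0,"ty": 0,"tz": 0,"rx": 0,"ry": 0,"rz": 2,"gripper": -1},{"tx": 0,"ty": 0,"tz": 0,"rx": 0,"ry": 0,"rz": 0,"gripper": -1}]}}

```text
clock: 14.95
eef_pos: [536.1, -160.3, 172.2]
tcp_rot: [3.141, 0.002, 2.489]
contact_force: [-1.1, 0.7, 5.4]
opening: 0.204
```

```bash
python3 s.py
```

```text
('clock', 14.95)
('eef_pos', [536.116, -160.339, 172.164])
('tcp_rot', [3.141, 0.002, 2.489])
('contact_force', [-1.084, 0.717, 5.364])
('wrist_torque', [0.191, 0.133, 0.036])
('opening', 0.204)
('qpos', [-0.293, 0.317, 1.832, 0.0, 0.991, -1.212])
```

Request:
{"method": "move_arm", "body": {"increments": [{"tx": 0,"ty": 0,"tz": 0,"rx": 0,"ry": 0,"rz": 2,"gripper": -1},{"tx": 0,"ty": 0,"tz": 0,"rx": 0,"ry": 0,"rz": 2,"gripper": -1},{"tx": 0,"ty": 0,"tz": 0,"rx": 0,"ry": 0,"rz": 2,"gripper": -1},{"tx": 0,"ty": 0,"tz": 0,"rx": 0,"ry": 0,"rz": 0,"gripper": -1}]}}

```text
clock: 15.35
eef_pos: [536.1, -160.3, 172.0]
tcp_rot: [3.141, 0.002, 2.385]
contact_force: [-0.8, 0.9, 5.1]
opening: 0.2
```

```bash
python3 s.py
```

```text
('clock', 15.35)
('eef_pos', [536.074, -160.292, 172.044])
('tcp_rot', [3.141, 0.002, 2.385])
('contact_force', [-0.758, 0.901, 5.141])
('wrist_torque', [0.319, -0.015, -0.004])
('opening', 0.2)
('qpos', [-0.293, 0.317, 1.832, 0.0, 0.991, -1.108])
```

Request:
{"method": "move_arm", "body": {"increments": [{"tx": 0,"ty": 0,"tz": 0,"rx": 0,"ry": 0,"rz": 2,"gripper": -1},{"tx": 0,"ty": 0,"tz": 0,"rx": 0,"ry": 0,"rz": 2,"gripper": -1},{"tx": 0,"ty": 0,"tz": 0,"rx": 0,"ry": 0,"rz": 0,"gripper": -1}]}}

```text
clock: 15.65
eef_pos: [536.1, -160.3, 172.0]
tcp_rot: [3.14, 0.001, 2.316]
contact_force: [0.1, 0.5, 5.1]
opening: 0.201
```

```bash
python3 s.py
```

```text
('clock', 15.65)
('eef_pos', [536.062, -160.262, 171.961])
('tcp_rot', [3.14, 0.001, 2.316])
('contact_force', [0.122, 0.507, 5.053])
('wrist_torque', [0.3, -0.059, 0.02])
('opening', 0.201)
('qpos', [-0.293, 0.317, 1.832, 0.0, 0.991, -1.039])
```

Request:
{"method": "move_arm", "body": {"increments": [{"tx": 0,"ty": 0,"tz": 0,"rx": 0,"ry": 0,"rz": 2,"gripper": -1},{"tx": 0,"ty": 0,"tz": 0,"rx": 0,"ry": 0,"rz": 2,"gripper": -1},{"tx": 0,"ty": 0,"tz": 0,"rx": 0,"ry": 0,"rz": 0,"gripper": -1}]}}

```text
clock: 15.95
eef_pos: [535.8, -160.2, 171.7]
tcp_rot: [3.141, 0.001, 2.246]
contact_force: [0.4, 0.9, 3.5]
opening: 0.197
```

```bash
python3 s.py
```

```text
('clock', 15.95)
('eef_pos', [535.807, -160.203, 171.706])
('tcp_rot', [3.141, 0.001, 2.246])
('contact_force', [0.41, 0.892, 3.497])
('wrist_torque', [0.363, -0.031, 0.005])
('opening', 0.197)
('qpos', [-0.293, 0.317, 1.833, 0.0, 0.991, -0.969])
```

Request:
{"method": "move_arm", "body": {"increments": [{"tx": 0,"ty": 0,"tz": 0,"rx": 0,"ry": 0,"rz": 2,"gripper": -1},{"tx": 0,"ty": 0,"tz": 0,"rx": 0,"ry": 0,"rz": 2,"gripper": -1},{"tx": 0,"ty": 0,"tz": 0,"rx": 0,"ry": 0,"rz": 0,"gripper": -1}]}}

```text
clock: 16.25
eef_pos: [535.0, -160.3, 170.5]
tcp_rot: [-3.141, -0.0, 2.177]
contact_force: [2.1, -0.5, -6.9]
opening: 0.203
```

```bash
python3 s.py
```

```text
('clock', 16.25)
('eef_pos', [534.984, -160.336, 170.483])
('tcp_rot', [-3.141, -0.0, 2.177])
('contact_force', [2.09, -0.472, -6.863])
('wrist_torque', [-0.201, -0.316, -0.023])
('opening', 0.203)
('qpos', [-0.294, 0.318, 1.834, -0.0, 0.99, -0.9])
```

Request:
{"method": "move_arm", "body": {"increments": [{"tx": 0,"ty": 0,"tz": 0,"rx": 0,"ry": 0,"rz": 2,"gripper": -1},{"tx": 0,"ty": 0,"tz": 0,"rx": 0,"ry": 0,"rz": 2,"gripper": -1},{"tx": 0,"ty": 0,"tz": 0,"rx": 0,"ry": 0,"rz": 0,"gripper": -1}]}}

```text
clock: 16.55
eef_pos: [535.0, -160.3, 170.6]
tcp_rot: [-3.141, -0.0, 2.108]
contact_force: [1.1, -1.4, -7.1]
opening: 0.2
```

```bash
python3 s.py
```

```text
('clock', 16.55)
('eef_pos', [535.012, -160.31, 170.59])
('tcp_rot', [-3.141, -0.0, 2.108])
('contact_force', [1.104, -1.378, -7.057])
('wrist_torque', [-0.198, -0.324, 0.058])
('opening', 0.2)
('qpos', [-0.294, 0.318, 1.834, -0.0, 0.99, -0.831])
```

It dropped in: z fell and the press force vanished. I'll lower it in steps.

Request:
{"method": "move_arm", "body": {"increments": [{"tx": 0,"ty": 0,"tz": 0.1,"rx": 0,"ry": 0,"rz": -2,"gripper": -1},{"tx": 0,"ty": 0,"tz": 0.2,"rx": 0,"ry": 0,"rz": 0,"gripper": -1},{"tx": 0,"ty": 0,"tz": 0,"rx": 0,"ry": 0,"rz": 0,"gripper": -1},{"tx": 0,"ty": 0,"tz": 0,"rx": 0,"ry": 0,"rz": 0,"gripper": -1}]}}

```text
clock: 16.95
eef_pos: [535.1, -160.2, 168.0]
tcp_rot: [-3.141, -0.0, 2.141]
contact_force: [1.4, -1.1, -7.3]
opening: 0.201
```

```bash
python3 s.py
```

```text
('clock', 16.95)
('eef_pos', [535.071, -160.173, 167.968])
('tcp_rot', [-3.141, -0.0, 2.141])
('contact_force', [1.421, -1.081, -7.274])
('wrist_torque', [-0.163, -0.215, -0.043])
('opening', 0.201)
('qpos', [-0.294, 0.321, 1.836, -0.0, 0.985, -0.864])
```

Request:
{"method": "move_arm", "body": {"increments": [{"tx": 0,"ty": 0,"tz": 0.25,"rx": 0,"ry": 0,"rz": 0,"gripper": -1},{"tx": 0,"ty": 0,"tz": 0.25,"rx": 0,"ry": 0,"rz": 0,"gripper": -1},{"tx": 0,"ty": 0,"tz": 0.2,"rx": 0,"ry": 0,"rz": 0,"gripper": -1},{"tx": 0,"ty": 0,"tz": 0,"rx": 0,"ry": 0,"rz": 0,"gripper": -1}]}}

```text
clock: 17.35
eef_pos: [535.2, -160.2, 160.9]
tcp_rot: [-3.141, -0.0, 2.142]
contact_force: [1.9, 0.2, -8.7]
opening: 0.197
```

```bash
python3 s.py
```

```text
('clock', 17.35)
('eef_pos', [535.161, -160.18, 160.918])
('tcp_rot', [-3.141, -0.0, 2.142])
('contact_force', [1.924, 0.249, -8.738])
('wrist_torque', [-0.165, -0.139, -0.028])
('opening', 0.197)
('qpos', [-0.293, 0.33, 1.842, -0.0, 0.97, -0.864])
```

Request:
{"method": "move_arm", "body": {"increments": [{"tx": 0,"ty": 0,"tz": 0.1,"rx": 0,"ry": 0,"rz": 0,"gripper": -1},{"tx": 0,"ty": 0,"tz": 0.1,"rx": 0,"ry": 0,"rz": 0,"gripper": -1},{"tx": 0,"ty": 0,"tz": 0,"rx": 0,"ry": 0,"rz": 0,"gripper": -1},{"tx": 0,"ty": 0,"tz": 0,"rx": 0,"ry": 0,"rz": 0,"gripper": -1}]}}

```text
clock: 17.75
eef_pos: [535.2, -160.2, 159.2]
tcp_rot: [-3.142, -0.0, 2.141]
contact_force: [0.3, -0.0, -7.5]
opening: 0.205
```

```bash
python3 s.py
```

```text
('clock', 17.75)
('eef_pos', [535.2, -160.197, 159.237])
('tcp_rot', [-3.142, -0.0, 2.141])
('contact_force', [0.34, -0.029, -7.546])
('wrist_torque', [-0.141, -0.078, 0.028])
('opening', 0.205)
('qpos', [-0.294, 0.332, 1.843, 0.0, 0.966, -0.864])
```

Request:
{"method": "move_arm", "body": {"increments": [{"tx": 0,"ty": 0,"tz": 0.1,"rx": 0,"ry": 0,"rz": 0,"gripper": -1},{"tx": 0,"ty": 0,"tz": 0.05,"rx": 0,"ry": 0,"rz": 0,"gripper": -1},{"tx": 0,"ty": 0,"tz": 0,"rx": 0,"ry": 0,"rz": 0,"gripper": -1},{"tx": 0,"ty": 0,"tz": 0,"rx": 0,"ry": 0,"rz": 0,"gripper": -1}]}}

```text
clock: 18.15
eef_pos: [535.2, -160.2, 157.7]
tcp_rot: [-3.142, -0.0, 2.141]
contact_force: [-0.6, -1.8, -7.6]
opening: 0.199
```

Request:
{"method": "move_arm", "body": {"increments": [{"tx": 0,"ty": 0,"tz": 0.05,"rx": 0,"ry": 0,"rz": 0,"gripper": -1},{"tx": 0,"ty": 0,"tz": 0,"rx": 0,"ry": 0,"rz": 0,"gripper": -1},{"tx": 0,"ty": 0,"tz": 0,"rx": 0,"ry": 0,"rz": 0,"gripper": -1}]}}

```text
clock: 18.45
eef_pos: [535.3, -160.3, 157.6]
tcp_rot: [3.141, 0.0, 2.141]
contact_force: [-0.2, -0.2, -1.3]
opening: 0.203
```

```bash
python3 s.py
```

```text
('clock', 18.45)
('eef_pos', [535.334, -160.257, 157.604])
('tcp_rot', [3.141, 0.0, 2.141])
('contact_force', [-0.163, -0.249, -1.271])
('wrist_torque', [-0.037, 0.298, -0.009])
('opening', 0.203)
('qpos', [-0.294, 0.334, 1.844, -0.0, 0.963, -0.864])
```

Fully home: the floor contact at 157.6 is exactly the expected depth. Now turning clockwise while watching the torque.

Request:
{"method": "move_arm", "body": {"increments": [{"tx": 0,"ty": 0,"tz": 0,"rx": 0,"ry": 0,"rz": 3,"gripper": -1},{"tx": 0,"ty": 0,"tz": 0,"rx": 0,"ry": 0,"rz": 3,"gripper": -1},{"tx": 0,"ty": 0,"tz": 0,"rx": 0,"ry": 0,"rz": 3,"gripper": -1},{"tx": 0,"ty": 0,"tz": 0,"rx": 0,"ry": 0,"rz": 0,"gripper": -1}]}}

```text
clock: 18.85
eef_pos: [535.5, -160.4, 157.6]
tcp_rot: [3.141, 0.001, 1.984]
contact_force: [-0.5, -1.3, -1.4]
opening: 0.197
```

```bash
python3 s.py
```

```text
('clock', 18.85)
('eef_pos', [535.536, -160.411, 157.594])
('tcp_rot', [3.141, 0.001, 1.984])
('contact_force', [-0.53, -1.324, -1.379])
('wrist_torque', [-0.223, 0.172, 0.001])
('opening', 0.197)
('qpos', [-0.294, 0.334, 1.844, -0.0, 0.962, -0.706])
```

Request:
{"method": "move_arm", "body": {"increments": [{"tx": 0,"ty": 0,"tz": 0,"rx": 0,"ry": 0,"rz": 3,"gripper": -1},{"tx": 0,"ty": 0,"tz": 0,"rx": 0,"ry": 0,"rz": 3,"gripper": -1},{"tx": 0,"ty": 0,"tz": 0,"rx": 0,"ry": 0,"rz": 3,"gripper": -1},{"tx": 0,"ty": 0,"tz": 0,"rx": 0,"ry": 0,"rz": 0,"gripper": -1}]}}

```text
clock: 19.25
eef_pos: [535.6, -160.4, 157.6]
tcp_rot: [3.141, 0.0, 1.828]
contact_force: [-0.3, -1.3, -1.1]
opening: 0.2
```

```bash
python3 s.py
```

```text
('clock', 19.25)
('eef_pos', [535.596, -160.367, 157.593])
('tcp_rot', [3.141, 0.0, 1.828])
('contact_force', [-0.319, -1.289, -1.055])
('wrist_torque', [-0.27, 0.123, -0.023])
('opening', 0.2)
('qpos', [-0.294, 0.334, 1.844, -0.0, 0.962, -0.551])
```

```bash
python3 - <<'E'
from h import *
s=r.sense();print(s['joint_efforts'].round(3))
a,D=r.grab_frame('scene');b,Dt=r.grab_frame('top');np.savez('4.npz',a=a,b=b,D=D)
u,v=map(int,proj('scene',[535,-158,150]));a=cv2.resize(a[v-50:v+50,u-50:u+50],(600,600),interpolation=cv2.INTER_CUBIC)
cv2.imwrite('pics/p4.png',a[:,:,::-1])
E
```

```text
[  0.577 -55.204 -30.138   0.326  -0.07    0.728]
```

View pics/p4.png

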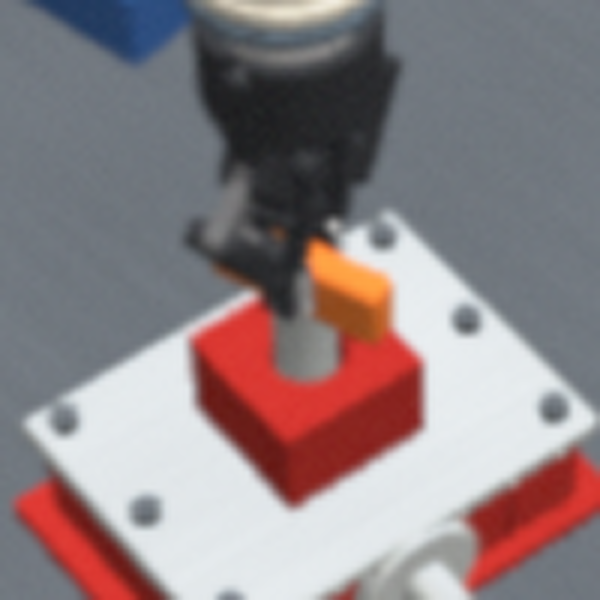

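The key turns together with the gripper. Continuing, and tracking joint 6's effort as well.

Request:
{"method": "move_arm", "body": {"increments": [{"tx": 0,"ty": 0,"tz": 0,"rx": 0,"ry": 0,"rz": 3,"gripper": -1},{"tx": 0,"ty": 0,"tz": 0,"rx": 0,"ry": 0,"rz": 3,"gripper": -1},{"tx": 0,"ty": 0,"tz": 0,"rx": 0,"ry": 0,"rz": 0,"gripper": -1}]}}

```text
clock: 19.65
eef_pos: [535.6, -160.3, 157.6]
tcp_rot: [3.141, 0.0, 1.723]
contact_force: [-0.3, -0.1, 1.3]
opening: 0.202
```

```bash
sed -i "s/'qpos')/'qpos','joint_efforts')/" s.py && python3 s.py
```

```text
('clock', 19.65)
('eef_pos', [535.619, -160.305, 157.564])
('tcp_rot', [3.141, 0.0, 1.723])
('contact_force', [-0.27, -0.061, 1.275])
('wrist_torque', [-0.235, 0.099, -0.023])
('opening', 0.202)
('qpos', [-0.293, 0.334, 1.844, 0.0, 0.962, -0.446])
('joint_efforts', [0.523, -54.463, -29.442, 0.29, 0.062, 0.72])
```

Request:
{"method": "move_arm", "body": {"increments": [{"tx": 0,"ty": 0,"tz": 0,"rx": 0,"ry": 0,"rz": 2,"gripper": -1},{"tx": 0,"ty": 0,"tz": 0,"rx": 0,"ry": 0,"rz": 2,"gripper": -1},{"tx": 0,"ty": 0,"tz": 0,"rx": 0,"ry": 0,"rz": 0,"gripper": -1}]}}

```text
clock: 19.95
eef_pos: [535.7, -160.3, 157.6]
tcp_rot: [3.141, 0.0, 1.655]
contact_force: [-0.0, -1.6, 1.0]
opening: 0.199
```

```bash
python3 s.py
```

```text
('clock', 19.95)
('eef_pos', [535.677, -160.324, 157.61])
('tcp_rot', [3.141, 0.0, 1.655])
('contact_force', [-0.022, -1.628, 0.983])
('wrist_torque', [-0.191, -0.066, 0.04])
('opening', 0.199)
('qpos', [-0.294, 0.334, 1.844, 0.0, 0.962, -0.377])
('joint_efforts', [0.411, -54.132, -29.077, 0.273, 0.159, 0.513])
```

Request:
{"method": "move_arm", "body": {"increments": [{"tx": 0,"ty": 0,"tz": 0,"rx": 0,"ry": 0,"rz": 2,"gripper": -1},{"tx": 0,"ty": 0,"tz": 0,"rx": 0,"ry": 0,"rz": 2,"gripper": -1}]}}

```text
clock: 20.15
eef_pos: [535.7, -160.3, 157.6]
tcp_rot: [3.141, 0.0, 1.585]
contact_force: [0.2, -0.3, 2.0]
opening: 0.198
```

```bash
python3 s.py | grep -v -e pos -e open
```

```text
('clock', 20.15)
('tcp_rot', [3.141, 0.0, 1.585])
('contact_force', [0.209, -0.276, 1.983])
('wrist_torque', [-0.228, -0.021, 0.155])
('joint_efforts', [0.174, -54.15, -29.004, 0.303, 0.216, -0.449])
```

Request:
{"method": "move_arm", "body": {"increments": [{"tx": 0,"ty": 0,"tz": 0,"rx": 0,"ry": 0,"rz": 2,"gripper": -1},{"tx": 0,"ty": 0,"tz": 0,"rx": 0,"ry": 0,"rz": 1,"gripper": -1}]}}

```text
clock: 20.35
eef_pos: [535.7, -160.3, 157.6]
tcp_rot: [3.141, 0.0, 1.532]
contact_force: [1.2, -0.1, 1.9]
opening: 0.202
```

```bash
python3 s.py | grep -v -e pos -e open
```

```text
('clock', 20.35)
('tcp_rot', [3.141, 0.0, 1.532])
('contact_force', [1.187, -0.139, 1.935])
('wrist_torque', [-0.15, -0.144, 0.042])
('joint_efforts', [0.139, -53.86, -28.663, 0.273, 0.314, 0.118])
```

Request:
{"method": "move_arm", "body": {"increments": [{"tx": 0,"ty": 0,"tz": 0,"rx": 0,"ry": 0,"rz": 1,"gripper": -1},{"tx": 0,"ty": 0,"tz": 0,"rx": 0,"ry": 0,"rz": 1,"gripper": -1}]}}

```text
clock: 20.55
eef_pos: [535.7, -160.3, 157.6]
tcp_rot: [3.141, 0.0, 1.496]
contact_force: [0.6, -0.3, 1.6]
opening: 0.196
```

```bash
python3 s.py | grep -v -e pos -e open
```

```text
('clock', 20.55)
('tcp_rot', [3.141, 0.0, 1.496])
('contact_force', [0.603, -0.266, 1.599])
('wrist_torque', [-0.124, -0.236, 0.144])
('joint_efforts', [0.067, -53.203, -27.959, 0.228, 0.493, -0.16])
```

Request:
{"method": "move_arm", "body": {"increments": [{"tx": 0,"ty": 0,"tz": 0,"rx": 0,"ry": 0,"rz": 1,"gripper": -1},{"tx": 0,"ty": 0,"tz": 0,"rx": 0,"ry": 0,"rz": 1,"gripper": -1}]}}

```text
clock: 20.75
eef_pos: [535.7, -160.3, 157.6]
tcp_rot: [3.141, 0.0, 1.46]
contact_force: [1.3, -0.0, 3.3]
opening: 0.197
```

```bash
python3 s.py | grep -v -e pos -e open
```

```text
('clock', 20.75)
('tcp_rot', [3.141, 0.0, 1.46])
('contact_force', [1.278, -0.005, 3.27])
('wrist_torque', [-0.173, -0.333, 0.164])
('joint_efforts', [-0.005, -52.56, -27.274, 0.185, 0.668, -0.142])
```

Request:
{"method": "move_arm", "body": {"increments": [{"tx": 0,"ty": 0,"tz": 0,"rx": 0,"ry": 0,"rz": 1,"gripper": -1},{"tx": 0,"ty": 0,"tz": 0,"rx": 0,"ry": 0,"rz": 1,"gripper": -1}]}}

```text
clock: 20.95
eef_pos: [535.7, -160.3, 157.6]
tcp_rot: [3.141, 0.0, 1.425]
contact_force: [1.8, -1.9, 3.6]
opening: 0.198
```

```bash
python3 s.py | grep -v -e pos -e open
```

```text
('clock', 20.95)
('tcp_rot', [3.141, 0.0, 1.425])
('contact_force', [1.812, -1.947, 3.573])
('wrist_torque', [-0.177, -0.44, 0.151])
('joint_efforts', [-0.07, -51.931, -26.597, 0.148, 0.839, -0.133])
```

Request:
{"method": "move_arm", "body": {"increments": [{"tx": 0,"ty": 0,"tz": 0,"rx": 0,"ry": 0,"rz": 1,"gripper": -1},{"tx": 0,"ty": 0,"tz": 0,"rx": 0,"ry": 0,"rz": 1,"gripper": -1}]}}

```text
clock: 21.15
eef_pos: [535.7, -160.3, 157.6]
tcp_rot: [3.141, 0.0, 1.39]
contact_force: [2.4, -0.0, 5.3]
opening: 0.203
```

```bash
python3 s.py | grep -v -e pos -e open
```

```text
('clock', 21.15)
('tcp_rot', [3.141, 0.0, 1.39])
('contact_force', [2.374, -0.009, 5.324])
('wrist_torque', [-0.196, -0.573, 0.237])
('joint_efforts', [-0.125, -51.34, -25.966, 0.116, 1.002, -0.13])
```

Plug friction reads about 0.15 N m, as expected. The integrator is slowly building up load, so I'll relieve that slightly as I go on.

Request:
{"method": "move_arm", "body": {"increments": [{"tx": 0,"ty": 0.03,"tz": -0.03,"rx": 0,"ry": 0,"rz": 1,"gripper": -1},{"tx": 0,"ty": 0,"tz": 0,"rx": 0,"ry": 0,"rz": 1,"gripper": -1}]}}

```text
clock: 21.35
eef_pos: [535.7, -160.3, 157.6]
tcp_rot: [3.141, 0.0, 1.355]
contact_force: [2.9, -0.5, 2.1]
opening: 0.203
```

```bash
python3 s.py | grep -v -e pos -e open
```

```text
('clock', 21.35)
('tcp_rot', [3.141, 0.0, 1.355])
('contact_force', [2.87, -0.503, 2.071])
('wrist_torque', [-0.23, -0.612, 0.163])
('joint_efforts', [-0.085, -52.395, -26.433, 0.133, 1.158, -0.127])
```

Request:
{"method": "move_arm", "body": {"increments": [{"tx": 0,"ty": 0,"tz": 0,"rx": 0,"ry": 0,"rz": 1,"gripper": -1},{"tx": 0,"ty": 0,"tz": 0,"rx": 0,"ry": 0,"rz": 1,"gripper": -1}]}}

```text
clock: 21.55
eef_pos: [535.7, -160.3, 157.6]
tcp_rot: [3.141, -0.0, 1.32]
contact_force: [2.5, -2.0, 3.7]
opening: 0.202
```

```bash
python3 s.py | grep -v -e pos -e open
```

```text
('clock', 21.55)
('tcp_rot', [3.141, -0.0, 1.32])
('contact_force', [2.549, -2.006, 3.665])
('wrist_torque', [-0.213, -0.67, 0.245])
('joint_efforts', [-0.141, -52.567, -26.331, 0.145, 1.283, -0.093])
```

Request:
{"method": "move_arm", "body": {"increments": [{"tx": 0,"ty": 0,"tz": 0,"rx": 0,"ry": 0,"rz": 1,"gripper": -1},{"tx": 0,"ty": 0,"tz": 0,"rx": 0,"ry": 0,"rz": 1,"gripper": -1}]}}

```text
clock: 21.75
eef_pos: [535.7, -160.3, 157.6]
tcp_rot: [3.141, 0.0, 1.285]
contact_force: [3.2, -0.7, 2.4]
opening: 0.2
```

```bash
python3 s.py | grep -v -e pos -e open
```

```text
('clock', 21.75)
('tcp_rot', [3.141, 0.0, 1.285])
('contact_force', [3.189, -0.748, 2.375])
('wrist_torque', [-0.177, -0.758, 0.83])
('joint_efforts', [-0.884, -52.641, -26.238, 0.396, 1.401, 0.509])
```

Torque jumped to 0.83 N m at the plausible angle, so that's the stop. I'll hold one row and read.

Request:
{"method": "move_arm", "body": {"increments": [{"tx": 0,"ty": 0.02,"tz": 0,"rx": 0,"ry": 0,"rz": 0,"gripper": -1}]}}

```text
clock: 21.85
eef_pos: [535.7, -160.3, 157.6]
tcp_rot: [-3.141, 0.0, 1.286]
contact_force: [3.0, -1.3, 2.1]
opening: 0.199
```

```bash
python3 s.py
```

```text
('clock', 21.85)
('eef_pos', [535.721, -160.3, 157.566])
('tcp_rot', [-3.141, 0.0, 1.286])
('contact_force', [3.043, -1.313, 2.104])
('wrist_torque', [-0.156, -0.63, 0.69])
('opening', 0.199)
('qpos', [-0.293, 0.335, 1.843, -0.0, 0.963, -0.009])
('joint_efforts', [-0.743, -52.474, -26.47, 0.373, 1.115, 0.946])
```

Request:
{"method": "move_arm", "body": {"increments": [{"tx": 0,"ty": 0.02,"tz": 0,"rx": 0,"ry": 0,"rz": -0.4,"gripper": -1},{"tx": 0,"ty": 0,"tz": 0,"rx": 0,"ry": 0,"rz": 0,"gripper": -1}]}}

```text
clock: 22.05
eef_pos: [535.8, -160.3, 157.6]
tcp_rot: [-3.141, -0.0, 1.294]
contact_force: [2.5, -0.3, 3.9]
opening: 0.199
```

```bash
python3 s.py | grep -v qpos
```

```text
('clock', 22.05)
('eef_pos', [535.778, -160.35, 157.581])
('tcp_rot', [-3.141, -0.0, 1.294])
('contact_force', [2.522, -0.294, 3.934])
('wrist_torque', [-0.134, -0.553, 0.452])
('opening', 0.199)
('joint_efforts', [-0.362, -52.251, -26.685, 0.266, 0.94, 0.343])
```

Request:
{"method": "move_arm", "body": {"increments": [{"tx": 0,"ty": 0,"tz": 0,"rx": 0,"ry": 0,"rz": 0,"gripper": 1},{"tx": 0,"ty": 0,"tz": 0,"rx": 0,"ry": 0,"rz": 0,"gripper": 1},{"tx": 0,"ty": 0,"tz": 0,"rx": 0,"ry": 0,"rz": 0,"gripper": 1},{"tx": 0,"ty": 0,"tz": 0,"rx": 0,"ry": 0,"rz": 0,"gripper": 1},{"tx": 0,"ty": 0,"tz": 0,"rx": 0,"ry": 0,"rz": 0,"gripper": 1},{"tx": 0,"ty": 0,"tz": 0,"rx": 0,"ry": 0,"rz": 0,"gripper": 1},{"tx": 0,"ty": 0,"tz": 0,"rx": 0,"ry": 0,"rz": 0,"gripper": 1},{"tx": 0,"ty": 0,"tz": 0,"rx": 0,"ry": 0,"rz": 0,"gripper": 1},{"tx": 0,"ty": 0,"tz": 0,"rx": 0,"ry": 0,"rz": 0,"gripper": 1}]}}

```text
clock: 22.95
eef_pos: [535.9, -160.4, 157.6]
tcp_rot: [3.142, -0.0, 1.293]
contact_force: [0.6, 0.3, 0.1]
opening: 1.0
```

```bash
python3 s.py | grep -v qpos
```

```text
('clock', 22.95)
('eef_pos', [535.947, -160.376, 157.59])
('tcp_rot', [3.142, -0.0, 1.293])
('contact_force', [0.553, 0.336, 0.125])
('wrist_torque', [-0.036, 0.056, -0.066])
('opening', 1.0)
('joint_efforts', [-0.003, -54.76, -29.755, 0.0, 0.002, 0.0])
```

Request:
{"method": "move_arm", "body": {"increments": [{"tx": 0,"ty": 0,"tz": -0.5,"rx": 0,"ry": 0,"rz": 0,"gripper": 1},{"tx": 0,"ty": 0,"tz": -1.5,"rx": 0,"ry": 0,"rz": 0,"gripper": 1},{"tx": 0,"ty": 0,"tz": -2.5,"rx": 0,"ry": 0,"rz": 0,"gripper": 1},{"tx": 0,"ty": 0,"tz": -2.5,"rx": 0,"ry": 0,"rz": 0,"gripper": 1},{"tx": 0,"ty": 0,"tz": -2.5,"rx": 0,"ry": 0,"rz": 0,"gripper": 1},{"tx": 0,"ty": 0,"tz": -2,"rx": 0,"ry": 0,"rz": 0,"gripper": 1}]}}

```text
clock: 23.55
eef_pos: [536.2, -160.5, 274.6]
tcp_rot: [3.14, 0.0, 1.293]
contact_force: [-0.5, 0.2, -0.1]
opening: 1.003
```

Request:
{"method": "move_arm", "body": {"increments": [{"tx": 0,"ty": -2,"tz": 0,"rx": 0,"ry": 0,"rz": 0,"gripper": 1},{"tx": 0,"ty": -3,"tz": 0,"rx": 0,"ry": 0,"rz": 0,"gripper": 1},{"tx": 0,"ty": -3,"tz": 0,"rx": 0,"ry": 0,"rz": 0,"gripper": 1},{"tx": 0,"ty": -3,"tz": 0,"rx": 0,"ry": 0,"rz": 0,"gripper": 1},{"tx": 0,"ty": -3,"tz": 0,"rx": 0,"ry": 0,"rz": 0,"gripper": 1},{"tx": 0,"ty": -3,"tz": 0,"rx": 0,"ry": 0,"rz": 0,"gripper": 1},{"tx": 0,"ty": -1.5,"tz": 0,"rx": 0,"ry": 0,"rz": 0,"gripper": 1},{"tx": 0,"ty": 0,"tz": 0,"rx": 0,"ry": 0,"rz": 0,"gripper": 1}]}}

```text
clock: 24.35
eef_pos: [357.0, -109.4, 273.0]
tcp_rot: [3.141, 0.0, 1.293]
contact_force: [-0.4, 0.4, -0.2]
opening: 0.996
```

```bash
python3 - <<'E'
from h import *
s=r.sense();print(s['eef_pos'],s['clock'],s['contact_force'])
a,D=r.grab_frame('scene');b,Dt=r.grab_frame('top');np.savez('5.npz',a=a,b=b,D=D,Dt=Dt)
hsv=cv2.cvtColor(b,cv2.COLOR_RGB2HSV)
P=np.full(Dt.shape+(3,),np.nan);P[Dt>0]=cloud('top',np.ones(Dt.shape,bool),Dt)
m=(abs(P[...,0]-535)<60)&(abs(P[...,1]+160)<60)&(hsv[...,0]>8)&(hsv[...,0]<22)&(hsv[...,1]>150)&(P[...,2]>150)
q=P[m];print(len(q),'top z',np.percentile(q[:,2],[10,50,90]).round(1))
A=np.c_[q[:,:2]-q[:,:2].mean(0),np.ones(len(q))];print('plane',np.linalg.lstsq(A,q[:,2],rcond=None)[0].round(3))
w=np.array([at_z('top',y,x,186)[:2] for y,x in zip(*np.nonzero(m&(hsv[...,2]>235)))],np.float32);print(cv2.minAreaRect(w))
for qn in('tin_mid','oil_mid','bearing_mid'):
    print(qn,[np.round(x['location'],1).tolist() for x in r.place_of(qn,'top')][:2])
u,v=map(int,proj('scene',[535,-158,150]));a2=cv2.resize(a[v-40:v+40,u-40:u+40],(400,400),interpolation=cv2.INTER_CUBIC)
u,v=map(int,proj('top',[535,-158,150]));b2=cv2.resize(b[v-30:v+30,u-30:u+30],(390,400),interpolation=cv2.INTER_CUBIC)
cv2.imwrite('pics/p5.png',np.hstack([a2,b2])[:,:,::-1])
E
```

```text
[ 356.96860134 -109.36504108  273.00739145] 24.35 [-0.38541523  0.42837482 -0.18922498]
250 top z [183.4 185.6 188.2]
plane [ 5.30000e-02 -1.10000e-02  1.85587e+02]
((535.4086303710938, -159.25189208984375), (82.18444061279297, 15.007575988769531), 74.77471160888672)
tin_mid [[198.1, 416.6]]
oil_mid [[216.2, 120.1]]
bearing_mid [[170.6, 269.0]]
```

View pics/p5.png

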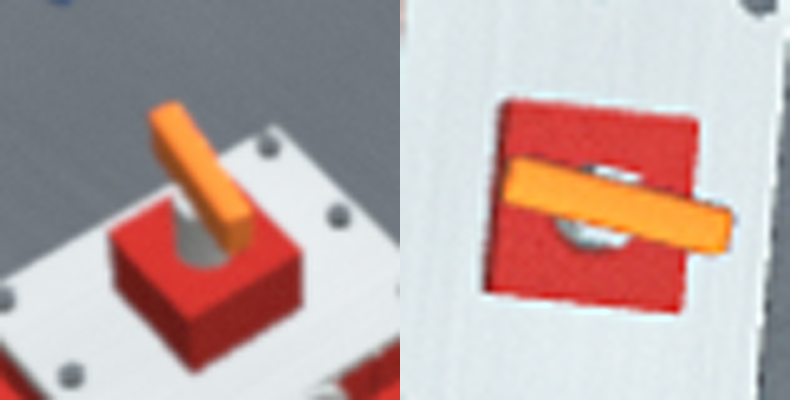

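```bash
python3 -c "
from rig import r
print(r.sign_off())"
```

```text
the job is handed in; nothing more can be done
None
```

I took the orange key from the rack and lowered it into the bore. Pressing with about 11 N, I turned it clockwise about 48° until it dropped into the plug. The tip reached the socket floor at the expected depth. I then turned the plug clockwise until the torque rose from about 0.15–0.25 to 0.8 N m with no further turn. I eased off slightly, let go and moved the arm clear, and handed in at about 24.5 s.

**Last checks:**
- **Key position:** the top of the handle is at z ≈ 185.6 mm, where 186 mm is fully home. It is level, centred over the bore and at the angle where I released it.
- **Tightness:** I inferred this from the torque rise and from the plug having turned roughly 0.8 rad. The plug's angle can't be read directly.
- **Forces:** readings at the end of each move stayed under about 10 N. I had no readings between moves.
- **Tin and oil bottle:** the detector finds them within about 4 px of where it first did. I never moved the arm near them at low height.
- **Bearing:** it shows at the spot where it stood in the first picture. The detector's first report for it was a false hit near the tin, so I compared with the picture instead.
- **Cameras:** they disagreed by about 1.5 mm on the bore position. I settled that by feel in the bore's chamfer, and side forces were low during entry.

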